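# Put the sample-prep things back in their holders

## Robot

A 7-joint arm with a two-finger parallel gripper is mounted at the origin on a cart in front of the work surface, level with it; the furniture and walls round the work are solid. World frame = base frame: x ahead of the robot, y to its left, z up, the work surface at z = 0. Lengths are in m, angles in rad, forces in N, time in s.
With the tool pointing down it reaches from about 0.425 to 0.875 m from the base axis. Payload 4.7 kg.
Tool frame: the origin (TCP) lies on the centre line of the jaws, within the pads' length; the fingertips stand 14 mm ahead of it and the grasp point (between the pads) lies 5 mm behind it (env.finger_overhang is the distance from the TCP to the fingertips, in m); z points along the fingers, y is the line along which they close (so a half turn about z gives the same grasp; the last joint's range is limited). The gripper opens to 85 mm and grips with 20 to 120 N. Pads are 22 mm wide; open, the fingers measure 114 mm over their backs; the gripper's body (76 mm by 85 mm) begins 54 mm behind the grasp point. The pads swing forward as they close: fully open they stand 13 mm farther back than shut.
Start: joints at [1.174, 0.321, -0.07, 1.45, 0.023, 1.371, -0.057], TCP at [0.26, -0.596, 0.213] pointing down, gripper open.
Joint ranges: [-2.86, 2.86], [-0.3, 2.09], [-1.38, 1.24], [0.06, 2.45], [-1.56, 4.7], [0.09, 2.05], [-2.69, 2.69]. Speed limits (rad/s): [2.57, 2.57, 3.14, 3.14, 3.14, 3.14, 3.14].

## Interface

Orientations are given as a rotation vector (axis times angle).
In Python, from workcell import env, read_camera gives the robot as it stands.
- The arm moves only by the tool step_arm, never from a script. Its argument "commands" is a list of rows, each an object of numbers: "tx", "ty", "tz": the shift along the tool's x, y, z in m; "rx", "ry", "rz": the turn, a rotation vector about the tool's x, y, z in rad. In form: [{"tx": .., "ty": .., "tz": .., "rx": .., "ry": .., "rz": ..}, ...]. A call has 1 to 12 rows; each row shifts and turns the commanded pose from where the row before left it, along the tool's axes as they then stand; what a row does not reach is not made up. A row lasts 1/8 s, in which the tool goes at most 62.5 mm and 10.7 degrees, less where a joint would pass 70% of its speed; a pose out of reach is approached as far as the arm can. A call is refused whole if a number of a shift passes 0.0625 or a number of a turn 0.188, either way. A call with a gripper value outside its range is refused whole. "gripper" is the closure, from 0 (fully open) to 1 (shut), set as the call begins (left out, the last holds). The fingers move at their own pace and stop on an object; "newtons" is the grip in N (left out, the last holds). Time passes only in rows, so rows that do not move let the fingers close. It gives the time, the measured TCP pose, the force, the opening and the grip force at its end, in the units of the state.
- env.state(): the state, without advancing time (a new reading comes with each control period).
- read_camera(name): name is "scene" or "top" or "wrist"; returns a dict with "img" (400x640x3 uint8, blue, green, red), "range_z" (400x640 float32, m along the optical axis (not along the pixel's ray), 0 where there is no reading), "fx", "fy", "cx", "cy" (pixels), "rvec" (rotation vector, rad) and "tvec" (3), from world to camera coordinates, as OpenCV has them. Camera axes: x right, y down, z forward; pixel columns grow to the right and rows downward; lengths in m; the calibration is good to about 2 mm. A picture is of the moment at which its call begins.
- env.finish_job(): hands the job in; it is judged then, once.
The state is a dict: "clock": time; "q": joint angles; "joint_vel": joint speeds; "effort": joint torques, N m; "position": TCP position; "orientation": TCP orientation; "ft_force": force on the tool from outside, world axes, zero at the start; "moment": the same for the moment, N m; "grip_width": finger opening in m; "finger_force": force on a finger pad.
Only numpy, scipy, OpenCV 4.12 (cv2) and the standard library are available. Lean on these libraries where they do the work, as an engineer would, in place of code of your own. Each camera call takes 0.05 s, during which the arm holds its last target. There are 200 camera calls.

## Task

Put the four loose things away, each in the grey holder made for it: the bare metal cylinder upright in the small ring, the short white bottle upright in the large ring, the metal block lying lengthwise in the rectangular nest and the pen lying in the long tray. Each must sit down on the floor of its holder, not on the lip. Do not knock over or push aside the tall bottle or the black loupe, and keep clear of the monitor behind the work.

Things in the scene. Friction and masses are not known exactly. Their poses are not given: they have to be found in the camera images.
- sample: bare metal cylinder, 34 mm diameter, 45 mm tall, 0.3 kg, standing upright; origin at the centre of its underside, z up
- bottle: short white plastic bottle with a white cap, 94 mm tall, standing upright; body 49 mm diameter up to 72 mm, cap 45 mm diameter above that; 0.10 to 0.2 kg; origin at the centre of its underside, z up
- block: ground metal block, 24 mm along its x, 40 mm along its y, 25 mm tall, 0.19 kg; origin at the centre of its underside, z up
- pen: brass-coloured ball pen lying on the bench along its own y, 134 mm long, 9 mm wide, 10 mm high, it does not roll; origin under its middle, z up
- small_ring: small round grey holder, fixed to the bench: a ring of 49 mm inner and 57 mm outer diameter, the rim 9 mm and the inner floor 3 mm above the bench; for the metal cylinder. Origin at its centre, at bench height
- large_ring: large round grey holder, fixed to the bench: a ring of 68 mm inner and 76 mm outer diameter, the rim 9 mm and the inner floor 3 mm above the bench; for the short bottle. Origin at its centre, at bench height
- block_nest: rectangular grey nest, fixed to the bench: inside 38 mm along its x and 56 mm along its y, 4 mm walls, the rim 9 mm and the inner floor 3 mm above the bench; for the metal block, the block's long side along the nest's long side. Origin at its centre, at bench height
- pen_tray: long grey tray, fixed to the bench: inside 25 mm along its x and 150 mm along its y, 4 mm walls, the rim 9 mm and the inner floor 3 mm above the bench; the long walls are open over the middle 76 mm so that fingers can reach down beside the pen; for the pen, either way round. Origin at its centre, at bench height
- tall_bottle: bystander: tall white plastic bottle, 45 mm diameter, 132 mm tall, loose, standing upright; origin at the centre of its underside. (Behind the work stand a printer and a monitor; the near lower corner of the screen is at about x 0.71, y 0.10, z 0.08 m in the robot base frame, and the screen runs back and to the right from there.)
- loupe: bystander: black loupe, 36 mm diameter, 26 mm tall, loose; origin at the centre of its underside
Mind the look-alikes: they are no part of the job. What is shaped like the block but red or turquoise is not meant.

How it is judged:
At the end, for the whole second after the job is handed in: Each thing stands or lies level (within 0.1 rad) and at rest on the floor of its own holder (underside less than 6 mm above the bench), its centre within 14 mm of the holder's centre; the block's long side is within 0.4 rad of the nest's, the pen within 0.15 rad of the tray's (horizontal distance between sample and small_ring below 0.014 m and z of sample in the frame of small_ring between 0 and 0.006 m and angle between each of sample, bottle, block, pen's own z axis and vertical below 0.1 rad and linear speed of each of sample, bottle, block, pen below 0.02 m/s and horizontal distance between bottle and large_ring below 0.014 m and z of bottle in the frame of large_ring between 0 and 0.006 m and horizontal distance between block and block_nest below 0.014 m and z of block in the frame of block_nest between 0 and 0.006 m and angle between the y axis of block and the y axis of block_nest, either way round below 0.4 rad and horizontal distance between pen and pen_tray below 0.014 m and z of pen in the frame of pen_tray between 0 and 0.006 m and angle between the y axis of pen and the y axis of pen_tray, either way round below 0.15 rad); the robot touches nothing.
It fails at once if the tall bottle or the loupe is tipped or pushed more than 30 mm (distance of any of tall_bottle, loupe from where it was at the start of the episode above 0.03 m or angle between any of tall_bottle, loupe's own z axis and vertical above 0.4 rad).
It also fails if it takes over 109 s, if anything falls off the work surface, if the arm or the gripper's body presses on something with over 40 N, if the wrist force passes 120 N, or if a joint passes its speed limit or range.

## Working session

There is one attempt and no reset: what is moved stays moved. The work goes in short steps, Python scripts to look and compute and a tool call to move; the robot and the scene stay as the last step left them, time stands still between calls to the robot, and variables do not carry over. Pictures are saved under pics/ and viewed, at most 15 in all, crops included, and the job is handed in when it is done.

Besides the shell and the picture viewer there is one more tool, called after ">>>" by a JSON object that holds its "op" and its "data", one argument or row to a line. step_arm: Moves the arm, as the interface text tells. Its arguments: {"type":"object","properties":{"commands":{"type":"array"},"gripper":{"type":"number"},"newtons":{"type":"number"}},"required":["commands"]}

```bash
mkdir -p pics; ls; python3 - <<'E'
from workcell import env, read_camera
import cv2
print(env.state())
for n in ("scene","top","wrist"):
    c=read_camera(n); cv2.imwrite(f"pics/{n}0.png",c["img"]); print(n,c["fx"],c["fy"],c["cx"],c["cy"],c["rvec"],c["tvec"],(c["range_z"]>0).mean())
E
```

```text
pics
{'clock': 0.0, 'q': array([ 1.17405789,  0.32181803, -0.07006196,  1.45170011,  0.02261544,
        1.37082541, -0.05688311]), 'joint_vel': array([-1.18230481e-03,  1.80844979e-04, -2.06739647e-04,  1.35884410e-03,
        8.84348764e-05, -1.02954440e-03, -3.34909293e-04]), 'effort': array([ 6.35953875e-04, -4.93591762e+01, -3.81745733e-01, -3.14336228e+01,
        1.30279144e-02,  1.13678322e-02, -5.24590035e-06]), 'position': array([ 0.25929206, -0.59539433,  0.21191401]), 'orientation': array([-3.07367866e+00, -6.40473437e-01,  8.18053166e-04]), 'ft_force': array([-0.0338944 , -0.06571549,  0.71300146]), 'moment': array([ 0.02083976, -0.02649973,  0.002219  ]), 'finger_force': 0.0, 'grip_width': 0.08523089689736407}
scene 368.3094948262385 368.3094948262385 320.26460299309366 194.76887232201284 [ 2.06280851 -1.13518851  0.52344497] [-0.31788025  0.27898854  0.61950803] 0.99577734375
top 411.56839164986934 411.56839164986934 320.6201437467048 195.81190345821852 [ 2.1479865  -2.20729238  0.07739423] [-0.02461093  0.49587221  1.07128143] 0.99620703125
wrist 316.4972237611951 316.4972237611951 320.40902188079446 199.89384661177064 [-2.38767743  1.56384138  0.2670384 ] [-0.64747882 -0.04261598  0.38252151] 0.9959453125
```

View pics/top0.png

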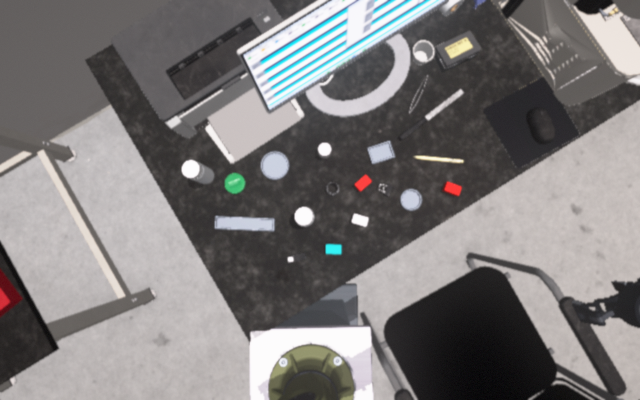

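View pics/scene0.png

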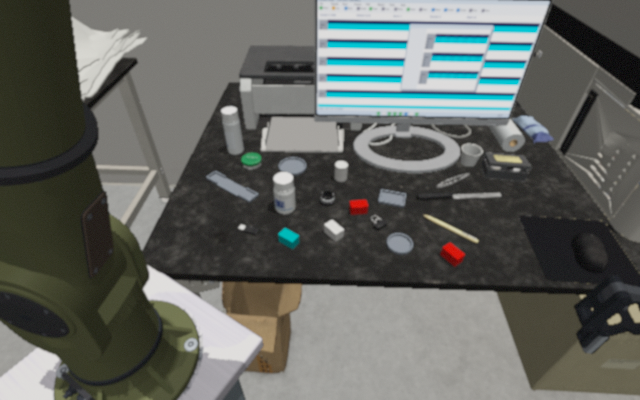

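The top view shows the sample (324,150), bottle (304,216), white block (360,220), pen (440,159), small ring (411,200), large ring (275,166), nest (380,152), tray (245,224), tall bottle (195,172) and loupe (333,188). The scene view shows the same things: sample (341,171), bottle (285,192), block (334,230), pen (450,228), small ring (400,243), large ring (292,165), nest (392,198), tray (231,185). I'll measure them in both views.

```bash
cat > h.py <<'E'
import numpy as np, cv2
from workcell import env, read_camera
def pose(c):
    R=cv2.Rodrigues(np.array(c["rvec"],float))[0]; t=np.array(c["tvec"],float).ravel(); return R,t
def rays(c,uv):
    R,t=pose(c); uv=np.atleast_2d(uv).astype(float)
    d=np.c_[(uv[:,0]-c["cx"])/c["fx"],(uv[:,1]-c["cy"])/c["fy"],np.ones(len(uv))]
    return -R.T@t, d@R          # centre, world directions per unit optical depth
def onplane(c,uv,z):
    o,d=rays(c,uv); return o+d*((z-o[2])/d[:,2])[:,None]
def cloud(c):
    h,w=c["range_z"].shape; u,v=np.meshgrid(np.arange(w),np.arange(h))
    o,d=rays(c,np.c_[u.ravel(),v.ravel()]); return (o+d*c["range_z"].ravel()[:,None]).reshape(h,w,3)
def tri(c1,p1,c2,p2):
    o1,d1=rays(c1,p1);o2,d2=rays(c2,p2);A=np.c_[d1[0],-d2[0]]
    s=np.linalg.lstsq(A,o2-o1,rcond=None)[0];a=o1+s[0]*d1[0];b=o2+s[1]*d2[0];return (a+b)/2,np.linalg.norm(a-b)
def blob(mask,p):
    n,l,s,cen=cv2.connectedComponentsWithStats(mask.astype(np.uint8))
    k=l[p[1],p[0]]
    if k==0:
        ys,xs=np.nonzero(l); i=np.argmin((xs-p[0])**2+(ys-p[1])**2); k=l[ys[i],xs[i]]
    return l==k
E
cat > m1.py <<'E'
from h import *
seeds={"sample":((324,150),(341,171)),"bottle":((304,216),(285,192)),"block":((360,220),(334,230)),"pen":((440,159),(450,228)),"small_ring":((411,200),(400,243)),"large_ring":((275,166),(292,165)),"nest":((380,152),(392,198)),"tray":((245,224),(231,185)),"loupe":((333,188),(328,197)),"tall":((195,172),(232,120))}
cs=[read_camera("top"),read_camera("scene")]
for n,ps in seeds.items():
    pts=[]
    for c,p in zip(cs,ps):
        g=c["img"].max(2); m=blob(g>(90 if n!="loupe" else 300),p) if n!="loupe" else None
        if m is None: print(n,onplane(c,p,.026).round(3)); continue
        ys,xs=np.nonzero(m); P=cloud(c)[m]
        (cx,cy),sz,a=cv2.minAreaRect(np.c_[xs,ys].astype(np.float32))
        pts.append((cx,cy))
        print(n,"px",len(xs),round(cx,1),round(cy,1),np.round(sz,1),round(a),"cloud med",np.median(P,0).round(3),"z5/95",np.percentile(P[:,2],[5,50,95]).round(3))
    if len(pts)==2: X,e=tri(cs[0],pts[0],cs[1],pts[1]); print("   tri",X.round(3),round(e,4))
E
python3 m1.py
```

```text
sample px 192 324.0 149.5 [15. 14.] 90 cloud med [ 0.615 -0.051  0.045] z5/95 [0.    0.045 0.049]
sample px 265 341.0 170.5 [21. 14.] 90 cloud med [ 0.607 -0.056  0.03 ] z5/95 [0.    0.03  0.046]
   tri [ 0.619 -0.051  0.022] 0.0016
bottle px 354 304.0 216.0 [20. 20.] 90 cloud med [0.441 0.004 0.095] z5/95 [-0.     0.095  0.098]
bottle px 1186 285.7 184.1 [29.6 58.2] 15 cloud med [0.441 0.005 0.034] z5/95 [0.002 0.034 0.095]
   tri [0.443 0.002 0.074] 0.0065
block px 220 359.7 221.0 [17.9 15.5] 7 cloud med [ 0.428 -0.142  0.024] z5/95 [-0.001  0.024  0.029]
block px 311 333.8 228.8 [21.9 15.6] 45 cloud med [ 0.426 -0.143  0.022] z5/95 [-0.     0.022  0.027]
   tri [ 0.427 -0.141  0.021] 0.0038
pen px 284 438.0 158.8 [50.3  5.9] 5 cloud med [ 0.587 -0.358  0.005] z5/95 [-0.002  0.005  0.011]
pen px 340 450.9 227.7 [61.3  5.8] 27 cloud med [ 0.588 -0.364  0.006] z5/95 [-0.001  0.006  0.01 ]
   tri [ 0.588 -0.36   0.005] 0.0046
small_ring px 414 411.0 199.0 [22. 22.] 90 cloud med [ 0.481 -0.279  0.004] z5/95 [-0.001  0.004  0.012]
small_ring px 442 399.7 242.6 [26.8 20.1] 27 cloud med [
[... 370 characters left out ...]
d [ 0.611 -0.203  0.004] z5/95 [-0.001  0.004  0.012]
nest px 377 392.0 197.1 [27.3 14.1] 10 cloud med [ 0.614 -0.204  0.004] z5/95 [0.001 0.004 0.01 ]
   tri [ 0.611 -0.204  0.007] 0.0016
tray px 869 244.1 222.1 [60.3 16.7] 2 cloud med [0.428 0.167 0.004] z5/95 [-0.     0.004  0.011]
tray px 596 231.4 185.8 [54.  12.9] 28 cloud med [0.43  0.165 0.004] z5/95 [0.001 0.004 0.01 ]
   tri [0.432 0.169 0.001] 0.0004
loupe [[ 0.514 -0.071  0.026]]
loupe [[ 0.507 -0.079  0.026]]
tall px 566 197.0 172.0 [34.  19.7] 27 cloud med [0.557 0.262 0.115] z5/95 [0.002 0.115 0.136]
tall px 790 231.8 129.5 [49.6 17.4] 81 cloud med [0.549 0.257 0.076] z5/95 [0.002 0.076 0.133]
   tri [0.561 0.274 0.069] 0.0024
```

View pics/wrist0.png

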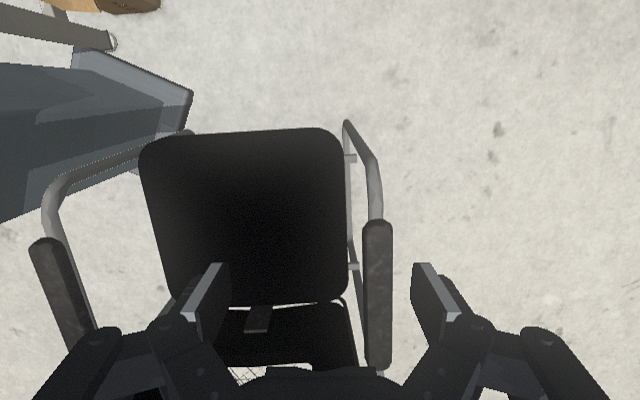

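The wrist view shows the open jaws over the chair, with the jaw line horizontal in the image (fingers near 210 and 420 px) and none of the work visible. Next I'll work out the camera offset and write the move helper.

```bash
cat >> h.py <<'E'
def plan(x,y,z,yaw=None):
    """print tool-axis shift (before turning) and rz to reach target; yaw = azimuth of tool x, mod pi"""
    s=env.state(); R=cv2.Rodrigues(s["orientation"])[0]; p=s["position"]
    d=R.T@(np.array([x,y,z])-p); cur=np.arctan2(R[1,0],R[0,0])
    print("t",round(s["clock"],2),"pos",p.round(4),"yaw",cur.round(3),"tilt",R[:2,2].round(4),"q1,q7",s["q"][[0,6]].round(2),"F",s["ft_force"].round(1),"w",round(s["grip_width"],4))
    print("  shift",d.round(4),"| R",R.round(3).tolist())
    if yaw is not None:
        r=(cur-yaw+np.pi/2)%np.pi-np.pi/2; print("  rz",round(r,3),"or",round(r-np.sign(r)*np.pi,3))
E
python3 - <<'E'
from h import *
c=read_camera("wrist");R,t=pose(c);s=env.state();Rt=cv2.Rodrigues(s["orientation"])[0]
print("cam in tool",Rt.T@(-R.T@t-s["position"]),"cam axes in tool",(R@Rt).round(3))
plan(.5,-.15,.33,1.57)
E
```

```text
cam in tool [ 0.08407399 -0.00071748 -0.16064816] cam axes in tool [[-0.001  1.     0.003]
 [-0.945  0.    -0.326]
 [-0.326 -0.003  0.945]]
t 0.3 pos [ 0.2595 -0.5958  0.2127] yaw 0.411 tilt [-0.0003  0.0005] q1,q7 [ 1.17 -0.06] F [-0.4 -0.4  0. ] w 0.0854
  shift [ 0.3985 -0.3127 -0.1172] | R [[0.917, 0.399, -0.0], [0.399, -0.917, 0.001], [-0.0, -0.001, -1.0]]
  rz -1.159 or 1.982
```

>>> {"op": "step_arm", "data": {
  "commands": [
    {"tx": 0.0428, "ty": -0.0333, "tz": -0.0057},
    {"tx": 0.0428, "ty": -0.0333, "tz": -0.0057},
    {"tx": 0.0428, "ty": -0.0333, "tz": -0.0057},
    {"tx": 0.0428, "ty": -0.0333, "tz": -0.0057},
    {"tx": 0.0428, "ty": -0.0333, "tz": -0.0057},
    {"tx": 0.0428, "ty": -0.0333, "tz": -0.0057},
    {"tx": 0.0428, "ty": -0.0333, "tz": -0.0057},
    {"tx": 0.0428, "ty": -0.0333, "tz": -0.0057},
    {"tx": 0.0428, "ty": -0.0333, "tz": -0.0057},
    {"tx": 0.0428, "ty": -0.0333, "tz": -0.0057},
    {"rz": 0.18},
    {"rz": 0.18}
  ]
}}

```text
schema error: expected keys tx, ty, tz, rx, ry, rz
```

```bash
python3 - <<'E'
from h import *
plan(.52,-.12,.27,0)
c=read_camera("wrist"); cv2.imwrite("pics/wrist1.png",c["img"]); np.savez("w1.npz",**c)
E
```

```text
t 0.3 pos [ 0.2595 -0.5958  0.2127] yaw 0.411 tilt [-0.0003  0.0005] q1,q7 [ 1.17 -0.06] F [-0.4 -0.4  0. ] w 0.0854
  shift [ 0.4288 -0.3322 -0.0572] | R [[0.917, 0.399, -0.0], [0.399, -0.917, 0.001], [-0.0, -0.001, -1.0]]
  rz 0.411 or -2.731
```

View pics/wrist1.png

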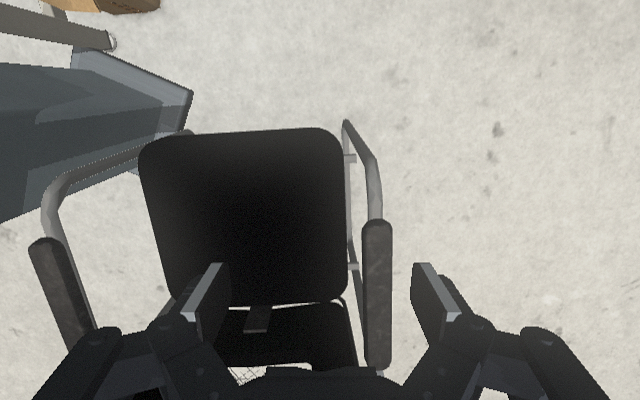

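All six keys are required, so that call was refused and the arm hasn't moved. The picture is the same as the first wrist view.

>>> {"op": "step_arm", "data": {
  "commands": [
    {"tx": 0.0428, "ty": -0.0333, "tz": -0.0057, "rx": 0, "ry": 0, "rz": 0},
    {"tx": 0.0428, "ty": -0.0333, "tz": -0.0057, "rx": 0, "ry": 0, "rz": 0},
    {"tx": 0.0428, "ty": -0.0333, "tz": -0.0057, "rx": 0, "ry": 0, "rz": 0},
    {"tx": 0.0428, "ty": -0.0333, "tz": -0.0057, "rx": 0, "ry": 0, "rz": 0},
    {"tx": 0.0428, "ty": -0.0333, "tz": -0.0057, "rx": 0, "ry": 0, "rz": 0},
    {"tx": 0.0428, "ty": -0.0333, "tz": -0.0057, "rx": 0, "ry": 0, "rz": 0},
    {"tx": 0.0428, "ty": -0.0333, "tz": -0.0057, "rx": 0, "ry": 0, "rz": 0},
    {"tx": 0.0428, "ty": -0.0333, "tz": -0.0057, "rx": 0, "ry": 0, "rz": 0},
    {"tx": 0.0428, "ty": -0.0333, "tz": -0.0057, "rx": 0, "ry": 0, "rz": 0},
    {"tx": 0.0428, "ty": -0.0333, "tz": -0.0057, "rx": 0, "ry": 0, "rz": 0},
    {"tx": 0, "ty": 0, "tz": 0, "rx": 0, "ry": 0, "rz": 0.18},
    {"tx": 0, "ty": 0, "tz": 0, "rx": 0, "ry": 0, "rz": 0.18}
  ]
}}

```text
clock: 1.85
position: [0.5193, -0.1188, 0.2701]
orientation: [3.14, 0.074, 0.0]
ft_force: [-0.6, -0.5, 0.5]
grip_width: 0.0854
finger_force: 0.0
```

```bash
python3 - <<'E'
from h import *
plan(.52,-.12,.27,0)
c=read_camera("wrist"); cv2.imwrite("pics/wrist1b.png",c["img"]); np.savez("w1.npz",**c)
E
```

```text
t 1.85 pos [ 0.5193 -0.1188  0.2701] yaw 0.047 tilt [ 0.0002 -0.0003] q1,q7 [ 0.63 -1.37] F [-0.6 -0.5  0.5] w 0.0854
  shift [0.0007 0.0013 0.0001] | R [[0.999, 0.047, 0.0], [0.047, -0.999, -0.0], [0.0, 0.0, -1.0]]
  rz 0.047 or -3.095
```

View pics/wrist1b.png

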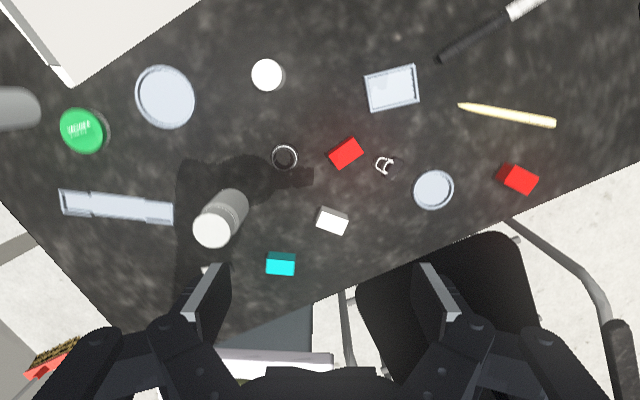

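The wrist view shows everything clearly: sample (267,75), large ring (165,97), nest (391,88), pen (508,115), small ring (433,190), block (332,221), bottle cap (212,230), tray (116,206), loupe (285,158), tall bottle (15,108). I'll fit each one in this view.

```bash
cat > m2.py <<'E'
from h import *
import sys
c=dict(np.load(sys.argv[1])); g=c["img"].min(2); C=cloud(c)
it={"sample":((267,75),.045,200),"bottle":((212,230),.094,200),"block":((332,217),.025,200),"pen":((508,115),.010,90),"small_ring":((433,190),.009,100),"large_ring":((165,97),.009,100),"nest":((391,88),.009,100),"tray":((116,206),.009,100)}
for n,(p,h,th) in it.items():
    m=blob((c["img"].max(2) if n=="pen" else g)>th,p); ys,xs=np.nonzero(m); z=np.median(C[m][:,2])
    W=onplane(c,np.c_[xs,ys],h)[:,:2]; ref=W.mean(0)
    (x,y),sz,a=cv2.minAreaRect(((W-ref)*1000).astype(np.float32)); 
    long=a if sz[0]>sz[1] else a+90
    (ex,ey),er=cv2.minEnclosingCircle(((W-ref)*1000).astype(np.float32))
    print(n,len(xs),"z50/95",z.round(4),np.percentile(C[m][:,2],95).round(4),"rect",(ref+np.array([x,y])/1000).round(4),np.round(sz,1),"long az",round(np.deg2rad(long),3),"mean",ref.round(4),"circ",(ref+np.array([ex,ey])/1000).round(4),round(er,1))
    q=C[m]; k=abs(q[:,2]-h)<.004
    if n in("sample","bottle","block"): 
        (x,y),sz,a=cv2.minAreaRect((q[k,:2]*1000).astype(np.float32)); print("    cloud top",(x,y),sz,a,q[k,2].mean())
E
python3 m2.py w1.npz
```

```text
sample 764 z50/95 0.0448 0.0463 rect [ 0.6171 -0.0513] [33.1 33. ] long az 0.006 mean [ 0.6174 -0.0512] circ [ 0.6173 -0.0512] 17.3
    cloud top (616.9159545898438, -50.399742126464844) (32.69700241088867, 31.906394958496094) 48.45989227294922 0.04481478988339174
bottle 996 z50/95 0.0945 0.0958 rect [0.443  0.0067] [42.8 42.1] long az 0.737 mean [0.4434 0.0068] circ [0.4432 0.0068] 22.0
    cloud top (443.11334228515625, 6.232576370239258) (41.09321975708008, 42.649024963378906) 87.35993194580078 0.09454347014882755
block 482 z50/95 0.0248 0.026 rect [ 0.4296 -0.1372] [40.4 25. ] long az 1.24 mean [ 0.4297 -0.1371] circ [ 0.4297 -0.1373] 22.6
    cloud top (430.2576904296875, -138.02615356445312) (40.014862060546875, 23.83560562133789) 70.98786926269531 0.024782089104887023
pen 25476 z50/95 -0.7811 0.0063 rect [ 0.3922 -0.5199] [619.  227.3] long az 0.73 mean [ 0.4106 -0.4823] circ [ 0.3468 -0.4691] 309.9
small_ring 1310 z50/95 0.0027 0.0089 rect [ 0.4796 -0.2764] [56.4 59.3] long az 2.858 mean [ 0.4799 -0.276 ] circ [ 0.4793 -0.2766] 30.1
large_ring 3152 z50/95 0.0035 0.0096 rect [0.5853 0.0846] [75.8 79.2] long az 2.727 mean [0.5863 0.0845] circ [0.5844 0.0884] 43.8
nest 2074 z50/95 0.0028 0.0091 rect [ 0.6093 -0.2031] [49.  65.1] long az 1.858 mean [ 0.6101 -0.2028] circ [ 0.6094 -0.2023] 39.7
tray 2899 z50/95 0.0035 0.0095 rect [0.4413 0.1686] [159.6  63.3] long az 1.46 mean [0.4339 0.1693] circ [0.4332 0.1692] 81.0
```

```bash
python3 - <<'E'
from h import *
w=dict(np.load("w1.npz")); t=read_camera("top")
for nm,c,pp,tp in(("wrist",w,(508,115),(116,206)),("top",t,(440,159),(245,224))):
    i=c["img"].astype(int); C=cloud(c); ok=(abs(C[...,2])<.02)
    for n,p,m,h in(("pen",pp,ok&(i[...,2]-i[...,0]>25)&(i.max(2)>90),.008),("tray",tp,ok&(C[...,1]>.08)&(i.min(2)>110),.009)):
        m=cv2.morphologyEx(m.astype(np.uint8),cv2.MORPH_OPEN,np.ones((2,2)))
        m=blob(m,p); ys,xs=np.nonzero(m); W=onplane(c,np.c_[xs,ys],h)[:,:2]; ref=W.mean(0)
        (x,y),sz,a=cv2.minAreaRect(((W-ref)*1000).astype(np.float32)); long=a if sz[0]>sz[1] else a+90
        ev,V=np.linalg.eigh(np.cov(W.T)); 
        print(nm,n,len(xs),"z95",np.percentile(C[m][:,2],[50,95]).round(4),"rect",(ref+np.array([x,y])/1000).round(4),np.round(sz,1),round(np.deg2rad(long),3),"mean",ref.round(4),"pca az",round(np.arctan2(V[1,1],V[0,1])%np.pi,3))
plan(.43,-.1375,.12,1.24-1.5708+1.5708)
E
```

```text
wrist pen 614 z95 [0.0004 0.0087] rect [ 0.5849 -0.3569] [135.7  14.8] 1.432 mean [ 0.5843 -0.358 ] pca az 1.434
wrist tray 2759 z95 [0.0036 0.0096] rect [0.4341 0.1678] [159.7  45.4] 1.497 mean [0.4322 0.1685] pca az 1.494
top pen 16 z95 [0.0086 0.0104] rect [ 0.5908 -0.3498] [18.8  2.7] 1.542 mean [ 0.5908 -0.3498] pca az 1.543
top tray 812 z95 [0.0041 0.0108] rect [0.426  0.1653] [161.1  36.7] 1.502 mean [0.4258 0.1649] pca az 1.504
t 1.95 pos [ 0.519  -0.1196  0.27  ] yaw 0.051 tilt [ 0.     -0.0003] q1,q7 [ 0.63 -1.37] F [-1.1  0.2  0.5] w 0.0855
  shift [-0.0898  0.0133  0.15  ] | R [[0.999, 0.051, 0.0], [0.051, -0.999, -0.0], [0.0, 0.0, -1.0]]
  rz -1.189 or 1.952
```

>>> {"op": "step_arm", "data": {
  "commands": [
    {"tx": -0.018, "ty": 0.0027, "tz": 0.03, "rx": 0, "ry": 0, "rz": 0},
    {"tx": -0.018, "ty": 0.0027, "tz": 0.03, "rx": 0, "ry": 0, "rz": 0},
    {"tx": -0.018, "ty": 0.0027, "tz": 0.03, "rx": 0, "ry": 0, "rz": 0},
    {"tx": -0.018, "ty": 0.0027, "tz": 0.03, "rx": 0, "ry": 0, "rz": 0},
    {"tx": -0.018, "ty": 0.0027, "tz": 0.03, "rx": 0, "ry": 0, "rz": 0},
    {"tx": 0, "ty": 0, "tz": 0, "rx": 0, "ry": 0, "rz": -0.17},
    {"tx": 0, "ty": 0, "tz": 0, "rx": 0, "ry": 0, "rz": -0.17},
    {"tx": 0, "ty": 0, "tz": 0, "rx": 0, "ry": 0, "rz": -0.17},
    {"tx": 0, "ty": 0, "tz": 0, "rx": 0, "ry": 0, "rz": -0.17},
    {"tx": 0, "ty": 0, "tz": 0, "rx": 0, "ry": 0, "rz": -0.17},
    {"tx": 0, "ty": 0, "tz": 0, "rx": 0, "ry": 0, "rz": -0.17},
    {"tx": 0, "ty": 0, "tz": 0, "rx": 0, "ry": 0, "rz": -0.17}
  ],
  "gripper": 0.4,
  "newtons": 40
}}

```text
clock: 3.45
position: [0.4297, -0.138, 0.1202]
orientation: [2.547, 1.838, 0.0]
ft_force: [0.5, -0.8, 0.0]
grip_width: 0.0514
finger_force: 0.0
```

```bash
python3 - <<'E'
from h import *
c=read_camera("wrist"); cv2.imwrite("pics/wrist2.png",c["img"]); C=cloud(c)
i=c["img"]; m=(i.min(2)>185)&(abs(C[...,2]-.025)<.006)
n,l,s,cen=cv2.connectedComponentsWithStats(m.astype(np.uint8))
for k in range(1,n):
    if s[k,4]>300:
        ys,xs=np.nonzero(l==k); W=onplane(c,np.c_[xs,ys],.025)[:,:2]; print(s[k],cv2.minAreaRect((W*1000).astype(np.float32)),C[l==k][:,2].mean())
plan(.43,-.1375,.024,1.24)
E
```

```text
[ 308  174   28   44 1225] ((429.9812927246094, -137.6277313232422), (38.51302719116211, 23.50398063659668), 71.61582946777344) 0.024616442546176568
t 3.5 pos [ 0.4297 -0.138   0.1201] yaw 1.255 tilt [ 0.0003 -0.0003] q1,q7 [ 0.69 -0.05] F [-0.1  0.4  0.3] w 0.0511
  shift [0.0006 0.0001 0.0961] | R [[0.311, 0.95, 0.0], [0.95, -0.311, -0.0], [-0.0, 0.0, -1.0]]
  rz 0.015 or -3.127
```

View pics/wrist2.png

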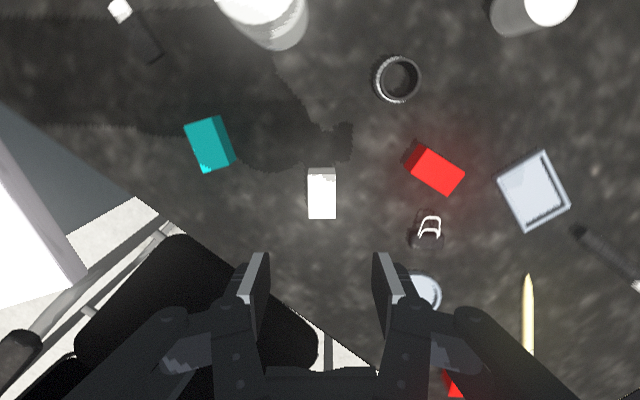

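The block lies centred between the jaws at (322,195), square to them, and it measures 38.5 x 23.5 mm. I'll descend and grip.

>>> {"op": "step_arm", "data": {
  "commands": [
    {"tx": 0, "ty": 0, "tz": 0.032, "rx": 0, "ry": 0, "rz": 0},
    {"tx": 0, "ty": 0, "tz": 0.032, "rx": 0, "ry": 0, "rz": 0},
    {"tx": 0, "ty": 0, "tz": 0.02, "rx": 0, "ry": 0, "rz": 0},
    {"tx": 0, "ty": 0, "tz": 0.012, "rx": 0, "ry": 0, "rz": 0}
  ]
}}

```text
clock: 4.0
position: [0.4292, -0.1377, 0.0231]
orientation: [-2.555, -1.826, 0.001]
ft_force: [0.1, -0.4, -0.6]
grip_width: 0.0514
finger_force: 0.0
```

>>> {"op": "step_arm", "data": {
  "commands": [
    {"tx": 0, "ty": 0, "tz": 0, "rx": 0, "ry": 0, "rz": 0},
    {"tx": 0, "ty": 0, "tz": 0, "rx": 0, "ry": 0, "rz": 0},
    {"tx": 0, "ty": 0, "tz": 0, "rx": 0, "ry": 0, "rz": 0},
    {"tx": 0, "ty": 0, "tz": 0, "rx": 0, "ry": 0, "rz": 0},
    {"tx": 0, "ty": 0, "tz": 0, "rx": 0, "ry": 0, "rz": 0},
    {"tx": 0, "ty": 0, "tz": 0, "rx": 0, "ry": 0, "rz": 0}
  ],
  "gripper": 1,
  "newtons": 50
}}

```text
clock: 4.75
position: [0.4298, -0.1378, 0.0241]
orientation: [2.556, 1.826, -0.0]
ft_force: [0.5, 0.3, 0.4]
grip_width: -0.0001
finger_force: 0.0
```

```bash
python3 - <<'E'
from h import *
plan(.6095,-.203,.12,1.858)
E
```

```text
t 4.75 pos [ 0.4298 -0.1378  0.0241] yaw 1.241 tilt [ 0.0001 -0.0002] q1,q7 [ 0.67 -0.13] F [0.5 0.3 0.4] w -0.0001
  shift [-0.0034  0.1912 -0.0959] | R [[0.324, 0.946, 0.0], [0.946, -0.324, -0.0], [-0.0, 0.0, -1.0]]
  rz -0.617 or 2.524
```

The fingers shut completely without holding the block, so I'll take a look.

```bash
python3 - <<'E'
from h import *
print(env.finger_overhang)
c=read_camera("wrist"); cv2.imwrite("pics/wrist3.png",c["img"])
E
```

```text
0.014
```

View pics/wrist3.png

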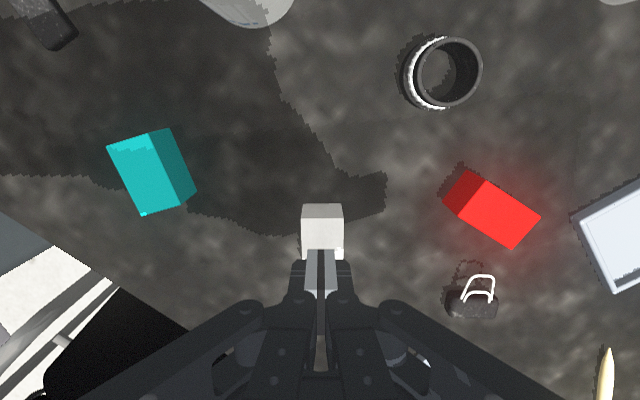

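```bash
python3 - <<'E'
from h import *
c=read_camera("wrist"); C=cloud(c); i=c["img"]
m=(i.min(2)>150)&(C[...,2]>.015)&(C[...,2]<.035); m=blob(m,(322,235)); P=C[m]
k=P[:,2]>.022; print("block",len(P),cv2.minAreaRect((P[k,:2]*1000).astype(np.float32)),P[k].mean(0))
for v in range(200,300,6): print(v,C[v,322].round(4),i[v,322],C[v,311].round(3))
E
```

```text
block 1465 ((432.0984191894531, -131.33631896972656), (25.626562118530273, 23.755348205566406), 72.27828979492188) [ 0.4331514  -0.12935397  0.02468622]
200 [ 0.4368 -0.118  -0.0006] [58 60 63] [ 0.43  -0.116 -0.   ]
206 [ 0.4363 -0.1193  0.0066] [142 147 149] [ 0.43  -0.117  0.006]
212 [ 0.4361 -0.1198  0.0151] [148 152 155] [ 0.43  -0.117  0.016]
218 [ 0.4361 -0.1196  0.0246] [195 200 202] [ 0.43  -0.118  0.025]
224 [ 0.4351 -0.1228  0.0252] [223 228 228] [ 0.429 -0.121  0.024]
230 [ 0.4339 -0.1263  0.0248] [220 224 226] [ 0.428 -0.125  0.024]
236 [ 0.4326 -0.1299  0.0244] [221 225 226] [ 0.427 -0.128  0.024]
242 [ 0.4314 -0.1337  0.0239] [219 224 225] [ 0.426 -0.131  0.025]
248 [ 0.4302 -0.137   0.0245] [201 209 211] [ 0.424 -0.135  0.024]
254 [ 0.4335 -0.1271  0.0506] [57 59 59] [ 0.429 -0.125  0.052]
260 [ 0.4336 -0.1268  0.0568] [58 56 56] [ 0.429 -0.125  0.057]
266 [ 0.4338 -0.1262  0.063 ] [55 53 57] [ 0.429 -0.125  0.063]
272 [ 0.4336 -0.1267  0.0672] [52 50 53] [ 0.429 -0.125  0.067]
278 [ 0.4337 -0.1263  0.0723] [53 56 54] [ 0.43  -0.125  0.073]
284 [ 0.4334 -0.127   0.0754] [54 52 54] [ 0.429 -0.125  0.076]
290 [ 0.4335 -0.1269  0.0796] [64 63 64] [ 0.429 -0.126  0.08 ]
296 [ 0.4325 -0.1296  0.0795] [67 64 66] [ 0.43  -0.124  0.086]
```

```bash
python3 - <<'E'
from h import *
c=dict(np.load("w1.npz")); C=cloud(c)
for u in (205,215,222,418,425): 
    print(u,[C[v,u].round(3).tolist() for v in range(256,300,6)])
s=env.state(); c=read_camera("wrist"); C=cloud(c)
for u in (310,316,326,332): print(u,[(v,C[v,u,2].round(3)) for v in range(246,258)])
E
```

```text
205 [[0.355, 0.053, -0.0], [0.345, 0.053, 0.0], [0.338, 0.051, 0.007], [0.528, -0.069, 0.316], [0.528, -0.071, 0.321], [0.528, -0.072, 0.325], [0.528, -0.073, 0.328], [0.528, -0.074, 0.331]]
215 [[0.355, 0.037, -0.0], [0.527, -0.069, 0.304], [0.528, -0.072, 0.311], [0.527, -0.073, 0.314], [0.528, -0.074, 0.319], [0.526, -0.075, 0.321], [0.524, -0.075, 0.322], [0.522, -0.075, 0.323]]
222 [[0.357, 0.026, 0.002], [0.528, -0.073, 0.305], [0.528, -0.075, 0.311], [0.525, -0.075, 0.311], [0.523, -0.075, 0.313], [0.521, -0.075, 0.313], [0.519, -0.075, 0.315], [0.517, -0.075, 0.316]]
418 [[0.37, -0.274, -0.0], [0.531, -0.162, 0.304], [0.531, -0.16, 0.309], [0.53, -0.16, 0.311], [0.526, -0.16, 0.311], [0.524, -0.16, 0.312], [0.521, -0.161, 0.312], [0.519, -0.161, 0.313]]
425 [[0.181, -0.424, -0.354], [0.532, -0.165, 0.304], [0.533, -0.162, 0.311], [0.532, -0.161, 0.315], [0.532, -0.16, 0.319], [0.53, -0.16, 0.32], [0.528, -0.16, 0.321], [0.525, -0.16, 0.322]]
310 [(246, np.float64(0.025)), (247, np.float64(0.024)), (248, np.float64(0.025)), (249, np.float64(0.046)), (250, np.float64(0.047)), (
[... 429 characters left out ...]
loat64(0.052)), (256, np.float64(0.053)), (257, np.float64(0.054))]
326 [(246, np.float64(0.025)), (247, np.float64(0.025)), (248, np.float64(0.024)), (249, np.float64(0.048)), (250, np.float64(0.049)), (251, np.float64(0.049)), (252, np.float64(0.05)), (253, np.float64(0.051)), (254, np.float64(0.051)), (255, np.float64(0.053)), (256, np.float64(0.053)), (257, np.float64(0.054))]
332 [(246, np.float64(0.025)), (247, np.float64(0.024)), (248, np.float64(0.024)), (249, np.float64(0.048)), (250, np.float64(0.048)), (251, np.float64(0.049)), (252, np.float64(0.049)), (253, np.float64(0.051)), (254, np.float64(0.051)), (255, np.float64(0.052)), (256, np.float64(0.054)), (257, np.float64(0.055))]
```

The fingers shut above the block, and the block hasn't moved. In the range image the shut fingertips stand about 22 mm behind the reported TCP (z 0.046 against TCP 0.024). The text says they stand 14 mm ahead. The bench and block top read correctly in the same image, so the stated overhang is about 37 mm off. I'll reopen and check the open tip height before going lower.

>>> {"op": "step_arm", "data": {
  "commands": [
    {"tx": 0, "ty": 0, "tz": 0, "rx": 0, "ry": 0, "rz": 0},
    {"tx": 0, "ty": 0, "tz": 0, "rx": 0, "ry": 0, "rz": 0},
    {"tx": 0, "ty": 0, "tz": 0, "rx": 0, "ry": 0, "rz": 0},
    {"tx": 0, "ty": 0, "tz": 0, "rx": 0, "ry": 0, "rz": 0}
  ],
  "gripper": 0.4
}}

```text
clock: 5.4
position: [0.4297, -0.1378, 0.024]
orientation: [2.556, 1.826, -0.0]
ft_force: [-0.5, -0.2, 0.5]
grip_width: 0.0511
finger_force: 0.0
```

```bash
cat > tip.py <<'E'
from h import *
s=env.state(); R=cv2.Rodrigues(s["orientation"])[0]; c=read_camera("wrist"); C=(cloud(c)-s["position"])@R
f=(C[...,0]>.004)&(C[...,0]<.014)&(abs(C[...,1])<s["grip_width"]/2+.013)&(abs(C[...,1])>s["grip_width"]/2-.003)&(C[...,2]<.0)&(C[...,2]>-.06)&(c["img"].max(2)<150)
f[:240]=0
for sg in(-1,1):
    k=f&(sg*C[...,1]>0); print("side",sg,k.sum(),"tip tool z",np.percentile(C[k][:,2],[97,99.5]).round(4) if k.any() else None,"y",np.median(C[k][:,1]).round(4))
plan(.43,-.1375,-.013,1.24)
E
python3 tip.py
```

```text
side -1 1338 tip tool z [-0.0264 -0.0233] y -0.0292
side 1 1423 tip tool z [-0.0264 -0.0237] y 0.0283
t 5.45 pos [ 0.4298 -0.1378  0.024 ] yaw 1.241 tilt [ 0.     -0.0001] q1,q7 [ 0.67 -0.13] F [ 0.1 -0.3  0.4] w 0.0512
  shift [0.0004 0.0001 0.037 ] | R [[0.324, 0.946, 0.0], [0.946, -0.324, -0.0], [-0.0, 0.0, -1.0]]
  rz 0.001 or -3.141
```

The tips are confirmed about 24 mm behind the TCP at a 51 mm opening. From here I'll use tip z ≈ TCP z + 0.022 to 0.025. Descending 37 mm in small rows while watching the force.

>>> {"op": "step_arm", "data": {
  "commands": [
    {"tx": 0, "ty": 0, "tz": 0.01, "rx": 0, "ry": 0, "rz": 0},
    {"tx": 0, "ty": 0, "tz": 0.01, "rx": 0, "ry": 0, "rz": 0},
    {"tx": 0, "ty": 0, "tz": 0.01, "rx": 0, "ry": 0, "rz": 0},
    {"tx": 0, "ty": 0, "tz": 0.007, "rx": 0, "ry": 0, "rz": 0},
    {"tx": 0, "ty": 0, "tz": 0, "rx": 0, "ry": 0, "rz": 0}
  ]
}}

```text
clock: 6.08
position: [0.4291, -0.1375, -0.0138]
orientation: [-2.555, -1.826, 0.001]
ft_force: [-1.0, -0.1, -1.0]
grip_width: 0.0516
finger_force: 0.0
```

>>> {"op": "step_arm", "data": {
  "commands": [
    {"tx": 0, "ty": 0, "tz": 0, "rx": 0, "ry": 0, "rz": 0},
    {"tx": 0, "ty": 0, "tz": 0, "rx": 0, "ry": 0, "rz": 0},
    {"tx": 0, "ty": 0, "tz": 0, "rx": 0, "ry": 0, "rz": 0},
    {"tx": 0, "ty": 0, "tz": 0, "rx": 0, "ry": 0, "rz": 0},
    {"tx": 0, "ty": 0, "tz": 0, "rx": 0, "ry": 0, "rz": 0}
  ],
  "gripper": 1,
  "newtons": 50
}}

```text
clock: 6.7
position: [0.4303, -0.138, -0.0125]
orientation: [2.555, 1.826, 0.001]
ft_force: [-0.7, 1.5, 5.3]
grip_width: 0.0227
finger_force: 49.9
```

```bash
python3 tip.py; python3 -c "
from h import *
plan(.6095,-.203,.1,1.858)"
```

```text
side -1 857 tip tool z [-0.0116 -0.0112] y -0.0201
side 1 990 tip tool z [-0.0115 -0.011 ] y 0.0194
t 6.75 pos [ 0.4303 -0.138  -0.0125] yaw 1.241 tilt [ 0.0009 -0.0005] q1,q7 [ 0.66 -0.16] F [-0.2  0.9  5.8] w 0.0228
  shift [ 0.0004 -0.0004  0.0005] | R [[0.324, 0.946, 0.001], [0.946, -0.324, -0.001], [-0.0, 0.001, -1.0]]
  rz 0.001 or -3.141
t 6.75 pos [ 0.4303 -0.138  -0.0125] yaw 1.241 tilt [ 0.0009 -0.0005] q1,q7 [ 0.66 -0.16] F [-0.2  0.9  5.8] w 0.0228
  shift [-0.0035  0.1907 -0.1123] | R [[0.324, 0.946, 0.001], [0.946, -0.324, -0.001], [-0.0, 0.001, -1.0]]
  rz -0.617 or 2.524
```

Gripped: width 22.7 mm at 50 N. The 5.8 N upward force is the closing pads pushing down on the block. Lifting and carrying it to the nest.

>>> {"op": "step_arm", "data": {
  "commands": [
    {"tx": 0, "ty": 0, "tz": -0.0375, "rx": 0, "ry": 0, "rz": 0},
    {"tx": 0, "ty": 0, "tz": -0.0375, "rx": 0, "ry": 0, "rz": 0},
    {"tx": 0, "ty": 0, "tz": -0.0375, "rx": 0, "ry": 0, "rz": 0},
    {"tx": -0.0009, "ty": 0.0477, "tz": 0, "rx": 0, "ry": 0, "rz": 0},
    {"tx": -0.0009, "ty": 0.0477, "tz": 0, "rx": 0, "ry": 0, "rz": 0},
    {"tx": -0.0009, "ty": 0.0477, "tz": 0, "rx": 0, "ry": 0, "rz": 0},
    {"tx": -0.0009, "ty": 0.0477, "tz": 0, "rx": 0, "ry": 0, "rz": 0},
    {"tx": 0, "ty": 0, "tz": 0, "rx": 0, "ry": 0, "rz": -0.154},
    {"tx": 0, "ty": 0, "tz": 0, "rx": 0, "ry": 0, "rz": -0.154},
    {"tx": 0, "ty": 0, "tz": 0, "rx": 0, "ry": 0, "rz": -0.154},
    {"tx": 0, "ty": 0, "tz": 0, "rx": 0, "ry": 0, "rz": -0.154},
    {"tx": 0, "ty": 0, "tz": 0, "rx": 0, "ry": 0, "rz": 0}
  ]
}}

```text
clock: 8.25
position: [0.6082, -0.2029, 0.0982]
orientation: [-1.883, -2.512, 0.001]
ft_force: [0.4, 1.0, -1.2]
grip_width: 0.023
finger_force: 50.0
```

```bash
python3 - <<'E'
from h import *
c=read_camera("wrist"); cv2.imwrite("pics/wrist4.png",c["img"]); np.savez("w4.npz",**c)
plan(.6095,-.203,-.008,1.858)
E
```

```text
t 8.3 pos [ 0.6084 -0.203   0.0985] yaw 1.854 tilt [-0.0016  0.0006] q1,q7 [0.69 0.4 ] F [ 0.5  0.3 -2.2] w 0.023
  shift [-0.0004  0.0012  0.1065] | R [[-0.279, 0.96, -0.002], [0.96, 0.279, 0.001], [0.001, -0.001, -1.0]]
  rz -0.004 or 3.137
```

View pics/wrist4.png

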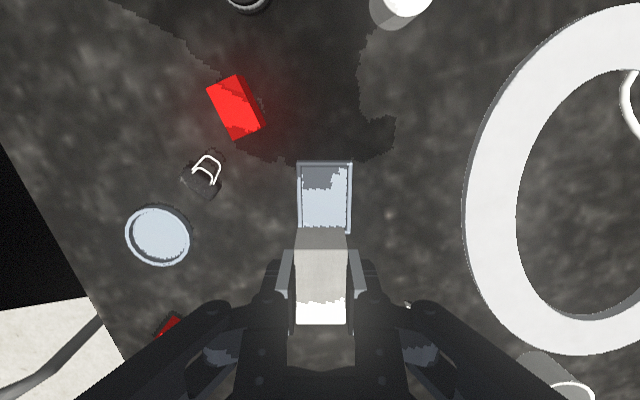

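The block is held square, with the nest's far end visible at (297–352,160) ahead of it. I'll check the nest centre from its far corners.

```bash
python3 - <<'E'
from h import *
c=dict(np.load("w4.npz")); s=env.state();R=cv2.Rodrigues(s["orientation"])[0]
g=c["img"].min(2); C=cloud(c); m=blob((g>110)&(C[...,2]<.02)&(C[...,2]>-.01),(330,215)); m[228:]=0
ys,xs=np.nonzero(m); W=onplane(c,np.c_[xs,ys],.009); T=(W-s["position"])@R
print("tool x max",np.percentile(T[:,0],99.5).round(4))
for lo in(185,200,215):
    k=(ys>=lo)&(ys<lo+10); print(lo,np.percentile(T[k,1],[1,99]).round(4))
E
```

```text
tool x max 0.0315
185 [-0.0196  0.025 ]
200 [-0.0199  0.0246]
215 [-0.0194  0.025 ]
```

>>> {"op": "step_arm", "data": {
  "commands": [
    {"tx": -0.0004, "ty": 0.002, "tz": 0.03, "rx": 0, "ry": 0, "rz": 0},
    {"tx": 0, "ty": 0, "tz": 0.03, "rx": 0, "ry": 0, "rz": 0},
    {"tx": 0, "ty": 0, "tz": 0.025, "rx": 0, "ry": 0, "rz": 0},
    {"tx": 0, "ty": 0, "tz": 0.01, "rx": 0, "ry": 0, "rz": 0},
    {"tx": 0, "ty": 0, "tz": 0.006, "rx": 0, "ry": 0, "rz": 0},
    {"tx": 0, "ty": 0, "tz": 0.006, "rx": 0, "ry": 0, "rz": 0},
    {"tx": 0, "ty": 0, "tz": 0, "rx": 0, "ry": 0, "rz": 0}
  ]
}}

```text
clock: 9.18
position: [0.6113, -0.2029, -0.0073]
orientation: [1.882, 2.515, -0.0]
ft_force: [0.6, -0.1, -2.0]
grip_width: 0.023
finger_force: 50.0
```

>>> {"op": "step_arm", "data": {
  "commands": [
    {"tx": 0, "ty": 0, "tz": 0, "rx": 0, "ry": 0, "rz": 0},
    {"tx": 0, "ty": 0, "tz": 0, "rx": 0, "ry": 0, "rz": 0},
    {"tx": 0, "ty": 0, "tz": 0, "rx": 0, "ry": 0, "rz": 0},
    {"tx": 0, "ty": 0, "tz": -0.04, "rx": 0, "ry": 0, "rz": 0},
    {"tx": 0, "ty": 0, "tz": -0.05, "rx": 0, "ry": 0, "rz": 0},
    {"tx": 0, "ty": 0, "tz": -0.05, "rx": 0, "ry": 0, "rz": 0},
    {"tx": 0, "ty": 0, "tz": 0, "rx": 0, "ry": 0, "rz": 0}
  ],
  "gripper": 0.4
}}

```text
clock: 10.05
position: [0.6145, -0.2034, 0.1382]
orientation: [1.876, 2.508, 0.004]
ft_force: [-0.3, -0.5, -0.4]
grip_width: 0.0511
finger_force: 0.0
```

```bash
python3 - <<'E'
from h import *
c=read_camera("wrist"); cv2.imwrite("pics/wrist5.png",c["img"]); np.savez("w5.npz",**c); C=cloud(c); g=c["img"].min(2)
m=(abs(C[...,2]-.028)<.005)&(np.hypot(C[...,0]-.61,C[...,1]+.203)<.04); print("block",m.sum(),cv2.minAreaRect((C[m][:,:2]*1000).astype(np.float32)),np.median(C[m][:,2]))
m=(g>100)&(abs(C[...,2]-.005)<.012)&(np.hypot(C[...,0]-.61,C[...,1]+.203)<.06); print("nest",cv2.minAreaRect((C[m][:,:2]*1000).astype(np.float32)))
plan(.617,-.051,.15,1.57)
E
```

```text
block 1161 ((610.84619140625, -202.5115203857422), (23.53118324279785, 40.08453369140625), 16.81939697265625) 0.027534459341820805
nest ((613.7144775390625, -203.1720428466797), (108.2942886352539, 67.68275451660156), 16.009950637817383)
t 10.1 pos [ 0.6127 -0.2032  0.1352] yaw 1.857 tilt [ 0.0045 -0.002 ] q1,q7 [0.69 0.42] F [-0.1  0.5  0.3] w 0.0513
  shift [ 0.1447  0.0471 -0.0151] | R [[-0.282, 0.959, 0.004], [0.959, 0.282, -0.002], [-0.003, 0.004, -1.0]]
  rz 0.287 or -2.855
```

The block sits at (0.611,-0.2025) with its top at 0.0275, so it is on the floor, and it is aligned within 1°. Next is the sample.

>>> {"op": "step_arm", "data": {
  "commands": [
    {"tx": 0.0483, "ty": 0.0157, "tz": 0, "rx": 0, "ry": 0, "rz": 0},
    {"tx": 0.0483, "ty": 0.0157, "tz": 0, "rx": 0, "ry": 0, "rz": 0},
    {"tx": 0.0483, "ty": 0.0157, "tz": 0, "rx": 0, "ry": 0, "rz": 0},
    {"tx": 0, "ty": 0, "tz": 0.03, "rx": 0, "ry": 0, "rz": 0},
    {"tx": 0, "ty": 0, "tz": 0, "rx": 0, "ry": 0, "rz": 0}
  ],
  "gripper": 0.25
}}

```text
clock: 10.72
position: [0.6124, -0.0502, 0.0988]
orientation: [-1.877, -2.512, 0.006]
ft_force: [0.8, -0.3, 0.6]
grip_width: 0.0638
finger_force: 0.0
```

```bash
python3 - <<'E'
from h import *
c=read_camera("wrist"); C=cloud(c); m=(abs(C[...,2]-.045)<.005)&(np.hypot(C[...,0]-.617,C[...,1]+.051)<.03)&(c["img"].min(2)>120)
print(m.sum(),cv2.minAreaRect((C[m][:,:2]*1000).astype(np.float32)),np.median(C[m],0))
plan(.617,-.051,-.008)
E
```

```text
1502 ((616.4198608398438, -49.89484405517578), (32.6732177734375, 32.545169830322266), 47.24298858642578) [ 0.61644937 -0.04955335  0.04459299]
t 10.78 pos [ 0.6137 -0.0512  0.1004] yaw 1.856 tilt [-0.0045  0.    ] q1,q7 [0.51 0.16] F [ 0.1 -0.2  0.3] w 0.0643
  shift [-0.0009  0.0037  0.1084] | R [[-0.282, 0.96, -0.004], [0.96, 0.282, 0.0], [0.001, -0.004, -1.0]]
```

>>> {"op": "step_arm", "data": {
  "commands": [
    {"tx": 0, "ty": 0.0027, "tz": 0.03, "rx": 0, "ry": 0, "rz": 0},
    {"tx": 0, "ty": 0, "tz": 0.03, "rx": 0, "ry": 0, "rz": 0},
    {"tx": 0, "ty": 0, "tz": 0.03, "rx": 0, "ry": 0, "rz": 0},
    {"tx": 0, "ty": 0, "tz": 0.017, "rx": 0, "ry": 0, "rz": 0},
    {"tx": 0, "ty": 0, "tz": 0, "rx": 0, "ry": 0, "rz": 0}
  ]
}}

```text
clock: 11.4
position: [0.6173, -0.0506, -0.0054]
orientation: [-1.883, -2.513, 0.002]
ft_force: [0.0, 0.5, 0.3]
grip_width: 0.0639
finger_force: 0.0
```

>>> {"op": "step_arm", "data": {
  "commands": [
    {"tx": 0, "ty": 0, "tz": 0, "rx": 0, "ry": 0, "rz": 0},
    {"tx": 0, "ty": 0, "tz": 0, "rx": 0, "ry": 0, "rz": 0},
    {"tx": 0, "ty": 0, "tz": 0, "rx": 0, "ry": 0, "rz": 0},
    {"tx": 0, "ty": 0, "tz": 0, "rx": 0, "ry": 0, "rz": 0},
    {"tx": 0, "ty": 0, "tz": 0, "rx": 0, "ry": 0, "rz": 0}
  ],
  "gripper": 1,
  "newtons": 60
}}

```text
clock: 12.02
position: [0.6191, -0.0501, -0.0027]
orientation: [1.881, 2.513, 0.001]
ft_force: [-0.6, 0.1, 6.1]
grip_width: 0.0327
finger_force: 59.9
```

```bash
python3 -c "
from h import *
plan(.4797,-.2765,.1)"
```

```text
t 12.03 pos [ 0.6191 -0.0501 -0.0027] yaw 1.857 tilt [ 0.0022 -0.0009] q1,q7 [0.48 0.1 ] F [-0.6  0.1  6.1] w 0.0327
  shift [-0.1781 -0.1974 -0.1028] | R [[-0.282, 0.959, 0.002], [0.959, 0.282, -0.001], [-0.002, 0.002, -1.0]]
```

>>> {"op": "step_arm", "data": {
  "commands": [
    {"tx": 0, "ty": 0, "tz": -0.034, "rx": 0, "ry": 0, "rz": 0},
    {"tx": 0, "ty": 0, "tz": -0.034, "rx": 0, "ry": 0, "rz": 0},
    {"tx": 0, "ty": 0, "tz": -0.034, "rx": 0, "ry": 0, "rz": 0},
    {"tx": -0.0297, "ty": -0.0329, "tz": 0, "rx": 0, "ry": 0, "rz": 0},
    {"tx": -0.0297, "ty": -0.0329, "tz": 0, "rx": 0, "ry": 0, "rz": 0},
    {"tx": -0.0297, "ty": -0.0329, "tz": 0, "rx": 0, "ry": 0, "rz": 0},
    {"tx": -0.0297, "ty": -0.0329, "tz": 0, "rx": 0, "ry": 0, "rz": 0},
    {"tx": -0.0297, "ty": -0.0329, "tz": 0, "rx": 0, "ry": 0, "rz": 0},
    {"tx": -0.0297, "ty": -0.0329, "tz": 0, "rx": 0, "ry": 0, "rz": 0},
    {"tx": 0, "ty": 0, "tz": 0, "rx": 0, "ry": 0, "rz": 0},
    {"tx": 0, "ty": 0, "tz": 0, "rx": 0, "ry": 0, "rz": 0}
  ]
}}

```text
clock: 13.4
position: [0.479, -0.2758, 0.0974]
orientation: [-1.882, -2.515, -0.001]
ft_force: [0.7, -0.1, -2.6]
grip_width: 0.032
finger_force: 60.5
```

```bash
python3 - <<'E'
from h import *
t=read_camera("scene"); C=cloud(t); m=(t["img"].min(2)>100)&(np.hypot(C[...,0]-.4797,C[...,1]+.2765)<.035)&(abs(C[...,2]-.004)<.01)
ys,xs=np.nonzero(m); W=onplane(t,np.c_[xs,ys],.009); print(m.sum(),cv2.minAreaRect((W[:,:2]*1000).astype(np.float32)))
c=read_camera("wrist"); cv2.imwrite("pics/wrist6.png",c["img"])
plan(.4797,-.2765,-.001)
E
```

```text
326 ((481.648193359375, -283.369384765625), (56.662445068359375, 46.659278869628906), 19.74600601196289)
t 13.5 pos [ 0.4797 -0.2748  0.0975] yaw 1.859 tilt [0.0004 0.0006] q1,q7 [0.91 0.66] F [ 1.1  0.1 -3.6] w 0.0323
  shift [-0.0017 -0.0005  0.0985] | R [[-0.284, 0.959, 0.0], [0.959, 0.284, 0.001], [0.001, 0.001, -1.0]]
```

View pics/wrist6.png

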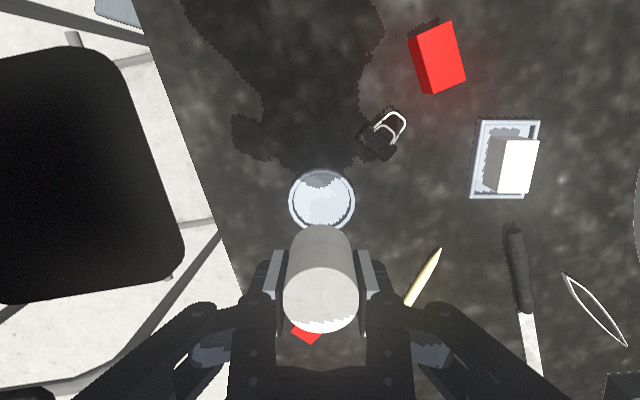

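The block lies within the nest (505,160), and the sample hangs upright in front of the ring (289–355, far rim at v 168). Checking the ring centre from its rim pixels.

```bash
python3 - <<'E'
from h import *
c=read_camera("wrist"); s=env.state();R=cv2.Rodrigues(s["orientation"])[0]
T=(onplane(c,[(322,168),(289,202),(355,202)],.009)-s["position"])@R; print(T.round(4), "centre x from far rim",T[0,0]-.0285)
plan(.4797,-.2765,0)
E
```

```text
[[ 0.0267  0.0011  0.0885]
 [-0.0023 -0.0264  0.0885]
 [-0.0023  0.0287  0.0885]] centre x from far rim -0.0018096611034056458
t 13.55 pos [ 0.4798 -0.2748  0.0975] yaw 1.859 tilt [0.0004 0.0004] q1,q7 [0.91 0.66] F [ 0.1 -0.2 -3. ] w 0.0326
  shift [-0.0016 -0.0006  0.0975] | R [[-0.285, 0.959, 0.0], [0.959, 0.285, 0.0], [0.0, 0.0, -1.0]]
```

>>> {"op": "step_arm", "data": {
  "commands": [
    {"tx": -0.0018, "ty": 0.0005, "tz": 0.03, "rx": 0, "ry": 0, "rz": 0},
    {"tx": 0, "ty": 0, "tz": 0.03, "rx": 0, "ry": 0, "rz": 0},
    {"tx": 0, "ty": 0, "tz": 0.02, "rx": 0, "ry": 0, "rz": 0},
    {"tx": 0, "ty": 0, "tz": 0.01, "rx": 0, "ry": 0, "rz": 0},
    {"tx": 0, "ty": 0, "tz": 0.007, "rx": 0, "ry": 0, "rz": 0},
    {"tx": 0, "ty": 0, "tz": 0, "rx": 0, "ry": 0, "rz": 0},
    {"tx": 0, "ty": 0, "tz": 0, "rx": 0, "ry": 0, "rz": 0}
  ]
}}

```text
clock: 14.42
position: [0.4804, -0.2783, 0.0012]
orientation: [1.881, 2.514, -0.0]
ft_force: [-1.2, -0.3, -2.8]
grip_width: 0.0325
finger_force: 60.8
```

>>> {"op": "step_arm", "data": {
  "commands": [
    {"tx": 0, "ty": 0, "tz": 0.0015, "rx": 0, "ry": 0, "rz": 0},
    {"tx": 0, "ty": 0, "tz": 0, "rx": 0, "ry": 0, "rz": 0}
  ]
}}

```text
clock: 14.68
position: [0.4804, -0.2784, 0.0003]
orientation: [1.882, 2.514, -0.001]
ft_force: [-2.5, 0.9, 5.3]
grip_width: 0.0324
finger_force: 61.4
```

>>> {"op": "step_arm", "data": {
  "commands": [
    {"tx": 0, "ty": 0, "tz": 0, "rx": 0, "ry": 0, "rz": 0},
    {"tx": 0, "ty": 0, "tz": 0, "rx": 0, "ry": 0, "rz": 0},
    {"tx": 0, "ty": 0, "tz": 0, "rx": 0, "ry": 0, "rz": 0},
    {"tx": 0, "ty": 0, "tz": -0.03, "rx": 0, "ry": 0, "rz": 0},
    {"tx": 0, "ty": 0, "tz": -0.05, "rx": 0, "ry": 0, "rz": 0},
    {"tx": 0, "ty": 0, "tz": -0.05, "rx": 0, "ry": 0, "rz": 0},
    {"tx": 0, "ty": 0, "tz": 0, "rx": 0, "ry": 0, "rz": 0},
    {"tx": 0, "ty": 0, "tz": 0, "rx": 0, "ry": 0, "rz": 0}
  ],
  "gripper": 0.3
}}

```text
clock: 15.68
position: [0.4795, -0.278, 0.1285]
orientation: [-1.882, -2.515, 0.001]
ft_force: [0.5, -0.2, -0.9]
grip_width: 0.0598
finger_force: 0.0
```

```bash
python3 - <<'E'
from h import *
c=read_camera("wrist"); C=cloud(c); i=c["img"].astype(int)
m=(abs(C[...,2]-.048)<.006)&(np.hypot(C[...,0]-.48,C[...,1]+.277)<.03)&(i.min(2)>100)
print(m.sum(),cv2.minAreaRect((C[m][:,:2]*1000).astype(np.float32)),np.percentile(C[m][:,2],[5,50,95]))
m=(abs(C[...,2])<.02)&(C[...,0]>.5)&(i[...,2]-i[...,0]>25)&(i.max(2)>90)&(C[...,1]<-.26); ys,xs=np.nonzero(m); ys,xs=ys,xs
W=onplane(c,np.c_[xs,ys],.007)[:,:2]; print("pen",m.sum(),cv2.minAreaRect((W*1000).astype(np.float32)),C[m][:,2].max(), xs.min(),xs.max(),ys.min(),ys.max())
cv2.imwrite("pics/wrist7.png",c["img"])
plan(.585,-.357,.12,1.433)
E
```

```text
1311 ((479.6751708984375, -277.2808837890625), (32.555908203125, 32.911922454833984), 16.216541290283203) [0.0460457  0.04754787 0.04866062]
pen 760 ((594.7138671875, -426.2969665527344), (149.60911560058594, 231.54518127441406), 32.90920639038086) 0.01999519199802602 302 465 230 399
t 15.72 pos [ 0.479  -0.2777  0.1277] yaw 1.857 tilt [-0.0019  0.001 ] q1,q7 [0.92 0.68] F [-0.1 -0.2 -0.1] w 0.0598
  shift [-0.106   0.0793  0.0074] | R [[-0.282, 0.959, -0.002], [0.959, 0.282, 0.001], [0.001, -0.002, -1.0]]
  rz 0.424 or -2.718
```

View pics/wrist7.png

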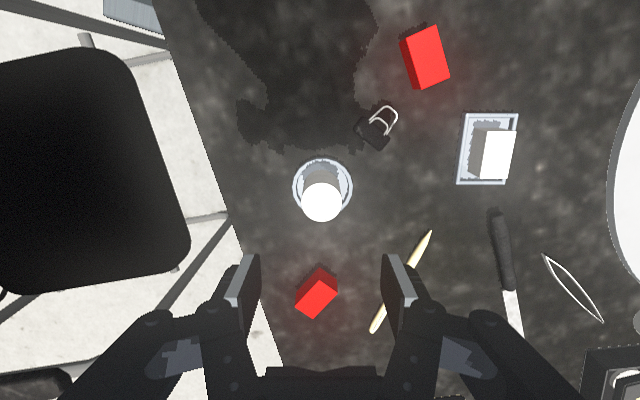

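The sample stands in the ring at (322,190) with its top at 0.0475, so it is on the floor. The pen lies near (400,280), with the red block and the knife to either side. Moving over the pen.

>>> {"op": "step_arm", "data": {
  "commands": [
    {"tx": -0.0353, "ty": 0.0264, "tz": 0, "rx": 0, "ry": 0, "rz": 0},
    {"tx": -0.0353, "ty": 0.0264, "tz": 0, "rx": 0, "ry": 0, "rz": 0},
    {"tx": -0.0353, "ty": 0.0264, "tz": 0, "rx": 0, "ry": 0, "rz": 0},
    {"tx": 0, "ty": 0, "tz": 0, "rx": 0, "ry": 0, "rz": 0.141},
    {"tx": 0, "ty": 0, "tz": 0, "rx": 0, "ry": 0, "rz": 0.141},
    {"tx": 0, "ty": 0, "tz": 0, "rx": 0, "ry": 0, "rz": 0.141},
    {"tx": 0, "ty": 0, "tz": 0, "rx": 0, "ry": 0, "rz": 0},
    {"tx": 0, "ty": 0, "tz": 0, "rx": 0, "ry": 0, "rz": 0}
  ],
  "gripper": 0.65
}}

```text
clock: 16.73
position: [0.5853, -0.3569, 0.1278]
orientation: [-2.364, -2.066, 0.001]
ft_force: [-0.1, 0.0, 0.2]
grip_width: 0.0299
finger_force: 0.0
```

```bash
cat > pen.py <<'E'
from h import *
c=read_camera("wrist"); C=cloud(c); i=c["img"].astype(int); s=env.state();R=cv2.Rodrigues(s["orientation"])[0]
m=(abs(C[...,2])<.02)&(i[...,2]-i[...,0]>25)&(i[...,1]>i[...,0]+12)&(i.max(2)>90)
n,l,st,_=cv2.connectedComponentsWithStats(m.astype(np.uint8))
ks=[k for k in range(1,n) if st[k,4]>80]
for k in ks: print(st[k])
k=max(ks,key=lambda k:st[k,4]); ys,xs=np.nonzero(l==k); W=onplane(c,np.c_[xs,ys],.007)[:,:2]
(x,y),sz,a=cv2.minAreaRect((W*1000).astype(np.float32)); V=np.linalg.eigh(np.cov(W.T))[1][:,1]
z=C[l==k][:,2]; print("pen",(round(x,1),round(y,1)),np.round(sz,1),"az",np.arctan2(V[1],V[0])%np.pi,"mean",W.mean(0).round(4),"z95",np.percentile(z,95))
T=(np.c_[W,np.full(len(W),.007)]-s["position"])@R
for a in np.arange(-.05,.09,.02):
    q=T[abs(T[:,0]-a)<.004,1]; print(round(a,2),len(q),np.round([q.min(),q.max()],4) if len(q) else "")
cv2.imwrite("pics/wrist8.png",c["img"]); plan(.585,-.357,-.02,1.433)
E
python3 pen.py
```

```text
[319 112  11 140 700]
pen (588.0, -355.9) [133.6   9.1] az 1.4366324928941048 mean [ 0.59   -0.3398] z95 0.008804767357875042
-0.05 22 [-0.0013  0.0076]
-0.03 21 [-0.0013  0.0074]
-0.01 26 [-0.0013  0.0072]
0.01 33 [-0.0013  0.007 ]
0.03 87 [-0.0013  0.0069]
0.05 87 [-0.0013  0.0058]
0.07 5 [0.0013 0.0031]
0.09 0 
t 16.77 pos [ 0.5854 -0.357   0.1281] yaw 1.436 tilt [-0.0011  0.0007] q1,q7 [0.79 0.25] F [-0.1  0.2 -0.8] w 0.0303
  shift [-1.000e-04 -2.000e-04  1.481e-01] | R [[0.135, 0.991, -0.001], [0.991, -0.135, 0.001], [0.001, -0.001, -1.0]]
  rz 0.003 or -3.139
```

View pics/wrist8.png

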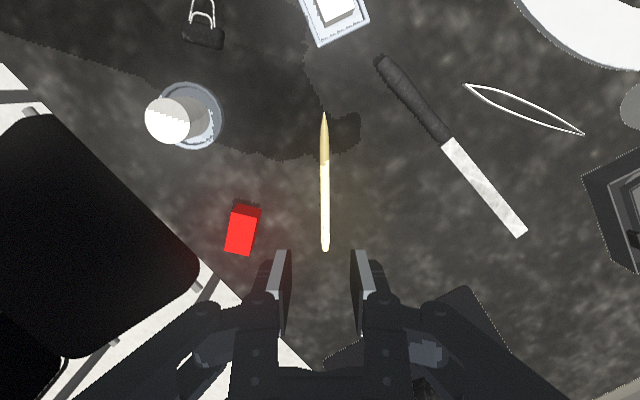

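The pen lies straight between the jaws (325, 112–250). It measures 133.6 x 9.1 mm, with its centre 3 mm to the right and 1.4 mm ahead. Descending.

>>> {"op": "step_arm", "data": {
  "commands": [
    {"tx": 0.0014, "ty": 0.003, "tz": 0.035, "rx": 0, "ry": 0, "rz": 0},
    {"tx": 0, "ty": 0, "tz": 0.035, "rx": 0, "ry": 0, "rz": 0},
    {"tx": 0, "ty": 0, "tz": 0.035, "rx": 0, "ry": 0, "rz": 0},
    {"tx": 0, "ty": 0, "tz": 0.02, "rx": 0, "ry": 0, "rz": 0},
    {"tx": 0, "ty": 0, "tz": 0.012, "rx": 0, "ry": 0, "rz": 0},
    {"tx": 0, "ty": 0, "tz": 0.005, "rx": 0, "ry": 0, "rz": 0},
    {"tx": 0, "ty": 0, "tz": 0.002, "rx": 0, "ry": 0, "rz": 0},
    {"tx": 0, "ty": 0, "tz": 0, "rx": 0, "ry": 0, "rz": 0},
    {"tx": 0, "ty": 0, "tz": 0, "rx": 0, "ry": 0, "rz": 0}
  ]
}}

```text
clock: 17.9
position: [0.5894, -0.3566, -0.0141]
orientation: [2.367, 2.063, 0.0]
ft_force: [0.2, -0.3, 1.2]
grip_width: 0.03
finger_force: 0.0
```

```bash
python3 - <<'E'
from h import *
s=env.state(); R=cv2.Rodrigues(s["orientation"])[0]; c=read_camera("wrist"); C=cloud(c); T=(C-s["position"])@R
f=(abs(T[...,0]-.011)<.003)&(abs(T[...,1])<.035)&(abs(T[...,1])>.008)&(C[...,2]>.003)&(C[...,2]<.03)
for sg in(-1,1): k=f&(sg*T[...,1]>0); print(k.sum(),np.percentile(C[k][:,2],[1,5,20]).round(4))
plan(0,0,0)
E
```

```text
532 [0.008  0.0095 0.0136]
523 [0.0079 0.0093 0.0138]
t 17.95 pos [ 0.5893 -0.3566 -0.0143] yaw 1.434 tilt [ 0.0009 -0.0007] q1,q7 [0.77 0.21] F [ 0.3 -0.3  0.1] w 0.03
  shift [ 0.2727 -0.6325 -0.0151] | R [[0.137, 0.991, 0.001], [0.991, -0.137, -0.001], [-0.001, 0.001, -1.0]]
```

The tips measure 8 mm above the bench. I'll go 4.5 mm lower and grip.

>>> {"op": "step_arm", "data": {
  "commands": [
    {"tx": 0, "ty": -0.001, "tz": 0.0045, "rx": 0, "ry": 0, "rz": 0},
    {"tx": 0, "ty": 0, "tz": 0, "rx": 0, "ry": 0, "rz": 0}
  ]
}}

```text
clock: 18.2
position: [0.5886, -0.3565, -0.0186]
orientation: [2.367, 2.063, 0.001]
ft_force: [-0.1, -0.2, 4.2]
grip_width: 0.0302
finger_force: 2.1
```

>>> {"op": "step_arm", "data": {
  "commands": [
    {"tx": 0, "ty": 0, "tz": 0, "rx": 0, "ry": 0, "rz": 0},
    {"tx": 0, "ty": 0, "tz": 0, "rx": 0, "ry": 0, "rz": 0},
    {"tx": 0, "ty": 0, "tz": 0, "rx": 0, "ry": 0, "rz": 0},
    {"tx": 0, "ty": 0, "tz": 0, "rx": 0, "ry": 0, "rz": 0},
    {"tx": 0, "ty": 0, "tz": 0, "rx": 0, "ry": 0, "rz": 0}
  ],
  "gripper": 1,
  "newtons": 40
}}

```text
clock: 18.82
position: [0.5887, -0.3569, -0.0178]
orientation: [2.367, 2.062, 0.0]
ft_force: [-1.1, 0.8, 8.6]
grip_width: 0.0057
finger_force: 42.7
```

```bash
python3 -c "
from h import *
plan(.43,.167,.2,1.50)"
```

```text
t 18.82 pos [ 0.5887 -0.3569 -0.0178] yaw 1.434 tilt [ 0.0015 -0.0016] q1,q7 [0.77 0.21] F [-1.1  0.8  8.6] w 0.0057
  shift [ 0.497  -0.2285 -0.2189] | R [[0.137, 0.991, 0.002], [0.991, -0.137, -0.002], [-0.001, 0.002, -1.0]]
  rz -0.066 or 3.075
```

>>> {"op": "step_arm", "data": {
  "commands": [
    {"tx": 0, "ty": 0, "tz": -0.03, "rx": 0, "ry": 0, "rz": 0},
    {"tx": 0, "ty": 0, "tz": -0.045, "rx": 0, "ry": 0, "rz": 0},
    {"tx": 0, "ty": 0, "tz": -0.045, "rx": 0, "ry": 0, "rz": 0},
    {"tx": 0, "ty": 0, "tz": -0.045, "rx": 0, "ry": 0, "rz": 0},
    {"tx": 0.0414, "ty": -0.019, "tz": 0, "rx": 0, "ry": 0, "rz": 0},
    {"tx": 0.0414, "ty": -0.019, "tz": 0, "rx": 0, "ry": 0, "rz": 0},
    {"tx": 0.0414, "ty": -0.019, "tz": 0, "rx": 0, "ry": 0, "rz": 0},
    {"tx": 0.0414, "ty": -0.019, "tz": 0, "rx": 0, "ry": 0, "rz": 0},
    {"tx": 0.0414, "ty": -0.019, "tz": 0, "rx": 0, "ry": 0, "rz": 0},
    {"tx": 0.0414, "ty": -0.019, "tz": 0, "rx": 0, "ry": 0, "rz": 0}
  ]
}}

```text
clock: 20.08
position: [0.5081, -0.0931, 0.1452]
orientation: [2.368, 2.064, -0.001]
ft_force: [1.0, -0.3, -0.7]
grip_width: 0.0056
finger_force: 40.4
```

>>> {"op": "step_arm", "data": {
  "commands": [
    {"tx": 0.0414, "ty": -0.019, "tz": 0, "rx": 0, "ry": 0, "rz": 0},
    {"tx": 0.0414, "ty": -0.019, "tz": 0, "rx": 0, "ry": 0, "rz": 0},
    {"tx": 0.0414, "ty": -0.019, "tz": 0, "rx": 0, "ry": 0, "rz": 0},
    {"tx": 0.0414, "ty": -0.019, "tz": 0, "rx": 0, "ry": 0, "rz": 0},
    {"tx": 0.0414, "ty": -0.019, "tz": 0, "rx": 0, "ry": 0, "rz": 0},
    {"tx": 0.0414, "ty": -0.019, "tz": 0, "rx": 0, "ry": 0, "rz": 0},
    {"tx": 0, "ty": 0, "tz": 0, "rx": 0, "ry": 0, "rz": -0.066},
    {"tx": 0, "ty": 0, "tz": 0, "rx": 0, "ry": 0, "rz": 0},
    {"tx": 0, "ty": 0, "tz": 0, "rx": 0, "ry": 0, "rz": 0}
  ]
}}

```text
clock: 21.2
position: [0.43, 0.1664, 0.1453]
orientation: [2.301, 2.139, -0.001]
ft_force: [0.1, 0.2, -0.7]
grip_width: 0.0056
finger_force: 40.4
```

```bash
python3 - <<'E'
from h import *
c=read_camera("wrist"); cv2.imwrite("pics/wrist9.png",c["img"]); np.savez("w9.npz",**c)
plan(.43,.167,-.01,1.5)
E
```

```text
t 21.25 pos [0.4301 0.1664 0.1453] yaw 1.498 tilt [-0.0002 -0.0002] q1,q7 [ 0.38 -0.48] F [0.4 0.9 0.1] w 0.0053
  shift [ 7.000e-04 -1.000e-04  1.553e-01] | R [[0.073, 0.997, -0.0], [0.997, -0.073, -0.0], [-0.0, -0.0, -1.0]]
  rz -0.002 or 3.139
```

View pics/wrist9.png

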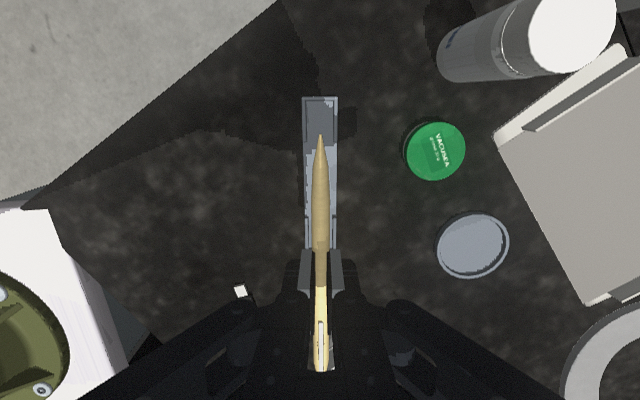

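The pen is held over the tray. The tray's far end is at (302–338,97), and its sides run down to about v 245. Measuring the tray in tool axes.

```bash
python3 - <<'E'
from h import *
c=dict(np.load("w9.npz")); s=env.state();R=cv2.Rodrigues(s["orientation"])[0]; C=cloud(c); T0=(C-s["position"])@R
i=c["img"].astype(int)
m=(abs(C[...,2]-.005)<.012)&(abs(T0[...,1])<.035)&(i.min(2)>60)&(i[...,0]>=i[...,2])
m=cv2.morphologyEx(m.astype(np.uint8),cv2.MORPH_OPEN,np.ones((3,3)))>0
for v in range(94,250,10):
    u=np.nonzero(m[v])[0]; u=u[(u>290)&(u<350)]
    if len(u): T=(onplane(c,[(u[0]-.5,v),(u[-1]+.5,v)],.009)-s["position"])@R; print(v,u[0],u[-1],T[:,:2].round(4).tolist(),"mid",T[:,1].mean().round(4))
# held pen
k=(i[...,2]-i[...,0]>20)&(T0[...,2]>-.06)&(T0[...,2]<.0)&(abs(T0[...,1])<.012); P=T0[k]
print("pen x",P[:,0].min().round(4),P[:,0].max().round(4),[(a,np.median(P[abs(P[:,0]-a)<.006][:,1:],0).round(4).tolist()) for a in(-.04,-.02,.02,.04,.06)])
E
```

```text
104 302 337 [[0.0742, -0.0177], [0.0741, 0.0147]] mid -0.0015
114 302 337 [[0.0655, -0.0178], [0.0655, 0.0148]] mid -0.0015
124 302 336 [[0.0566, -0.018], [0.0566, 0.0141]] mid -0.002
134 302 336 [[0.0476, -0.0182], [0.0475, 0.0142]] mid -0.002
144 303 336 [[0.0383, -0.0174], [0.0383, 0.0144]] mid -0.0015
154 303 336 [[0.0289, -0.0176], [0.0289, 0.0145]] mid -0.0015
164 303 336 [[0.0193, -0.0178], [0.0193, 0.0147]] mid -0.0016
174 304 336 [[0.0095, -0.017], [0.0095, 0.0148]] mid -0.0011
184 304 336 [[-0.0006, -0.0172], [-0.0006, 0.015]] mid -0.0011
194 304 336 [[-0.0108, -0.0174], [-0.0108, 0.0152]] mid -0.0011
204 304 336 [[-0.0213, -0.0176], [-0.0213, 0.0153]] mid -0.0011
214 305 332 [[-0.032, -0.0167], [-0.032, 0.0115]] mid -0.0026
224 304 336 [[-0.0429, -0.0179], [-0.0429, 0.0157]] mid -0.0011
234 305 335 [[-0.0541, -0.0171], [-0.0541, 0.0148]] mid -0.0011
244 305 335 [[-0.0655, -0.0173], [-0.0655, 0.015]] mid -0.0012
pen x -0.0634 0.0675 [(-0.04, [-0.0018, -0.0251]), (-0.02, [-0.0008, -0.0257]), (0.02, [-0.0007, -0.0255]), (0.04, [-0.0007, -0.0254]), (0.06, [-0.0007, -0.0239])]
```

>>> {"op": "step_arm", "data": {
  "commands": [
    {"tx": 0, "ty": -0.0005, "tz": 0.04, "rx": 0, "ry": 0, "rz": 0},
    {"tx": 0, "ty": 0, "tz": 0.04, "rx": 0, "ry": 0, "rz": 0},
    {"tx": 0, "ty": 0, "tz": 0.04, "rx": 0, "ry": 0, "rz": 0},
    {"tx": 0, "ty": 0, "tz": 0.02, "rx": 0, "ry": 0, "rz": 0},
    {"tx": 0, "ty": 0, "tz": 0.01, "rx": 0, "ry": 0, "rz": 0},
    {"tx": 0, "ty": 0, "tz": 0.005, "rx": 0, "ry": 0, "rz": 0},
    {"tx": 0, "ty": 0, "tz": 0.003, "rx": 0, "ry": 0, "rz": 0},
    {"tx": 0, "ty": 0, "tz": 0, "rx": 0, "ry": 0, "rz": 0}
  ]
}}

```text
clock: 22.25
position: [0.4299, 0.1672, -0.0121]
orientation: [2.299, 2.14, 0.001]
ft_force: [0.1, 0.2, -0.2]
grip_width: 0.0055
finger_force: 40.4
```

>>> {"op": "step_arm", "data": {
  "commands": [
    {"tx": 0, "ty": 0, "tz": 0.0015, "rx": 0, "ry": 0, "rz": 0},
    {"tx": 0, "ty": 0, "tz": 0.001, "rx": 0, "ry": 0, "rz": 0},
    {"tx": 0, "ty": 0, "tz": 0, "rx": 0, "ry": 0, "rz": 0}
  ]
}}

```text
clock: 22.62
position: [0.4296, 0.1672, -0.0148]
orientation: [2.298, 2.141, 0.0]
ft_force: [0.1, -0.9, 1.1]
grip_width: 0.0055
finger_force: 41.1
```

>>> {"op": "step_arm", "data": {
  "commands": [
    {"tx": 0, "ty": 0, "tz": 0, "rx": 0, "ry": 0, "rz": 0},
    {"tx": 0, "ty": 0, "tz": 0, "rx": 0, "ry": 0, "rz": 0},
    {"tx": 0, "ty": 0, "tz": -0.02, "rx": 0, "ry": 0, "rz": 0},
    {"tx": 0, "ty": 0, "tz": -0.05, "rx": 0, "ry": 0, "rz": 0},
    {"tx": 0, "ty": 0, "tz": -0.055, "rx": 0, "ry": 0, "rz": 0},
    {"tx": 0, "ty": 0, "tz": -0.055, "rx": 0, "ry": 0, "rz": 0},
    {"tx": 0, "ty": 0, "tz": -0.05, "rx": 0, "ry": 0, "rz": 0},
    {"tx": 0, "ty": 0, "tz": 0, "rx": 0, "ry": 0, "rz": 0},
    {"tx": 0, "ty": 0, "tz": 0, "rx": 0, "ry": 0, "rz": 0}
  ],
  "gripper": 0.6
}}

```text
clock: 23.75
position: [0.429, 0.1669, 0.2144]
orientation: [2.299, 2.141, -0.001]
ft_force: [0.1, -0.4, 0.1]
grip_width: 0.0342
finger_force: 0.0
```

```bash
python3 - <<'E'
from h import *
c=read_camera("wrist"); C=cloud(c); i=c["img"].astype(int); cv2.imwrite("pics/wrist10.png",c["img"])
m=(abs(C[...,2]-.005)<.02)&(i[...,2]-i[...,0]>25)&(np.hypot(C[...,0]-.43,C[...,1]-.167)<.1)
ys,xs=np.nonzero(m); W=onplane(c,np.c_[xs,ys],.010)[:,:2]; print(m.sum(),cv2.minAreaRect((W*1000).astype(np.float32)),np.percentile(C[m][:,2],[5,50,90,98]).round(4))
m=(i.min(2)>180)&(abs(C[...,2]-.094)<.006)&(np.hypot(C[...,0]-.443,C[...,1])<.05)
if m.any(): print("bottle",m.sum(),cv2.minAreaRect((C[m][:,:2]*1000).astype(np.float32)),np.median(C[m][:,2]))
plan(.443,.0065,.2,1.5)
E
```

```text
632 ((429.2445068359375, 168.332763671875), (133.98831176757812, 7.423657417297363), 85.7638168334961) [0.0082 0.0103 0.0116 0.0125]
bottle 971 ((440.16180419921875, 5.848583221435547), (40.14918518066406, 42.98649215698242), 5.925493240356445) 0.09359767018392429
t 23.8 pos [0.4286 0.1668 0.2138] yaw 1.5 tilt [-0.002  -0.0006] q1,q7 [ 0.43 -0.43] F [ 0.4 -0.6  0.5] w 0.0343
  shift [-0.1589  0.0257  0.0138] | R [[0.071, 0.997, -0.002], [0.997, -0.071, -0.001], [-0.001, -0.002, -1.0]]
  rz -0.0 or 3.141
```

View pics/wrist10.png

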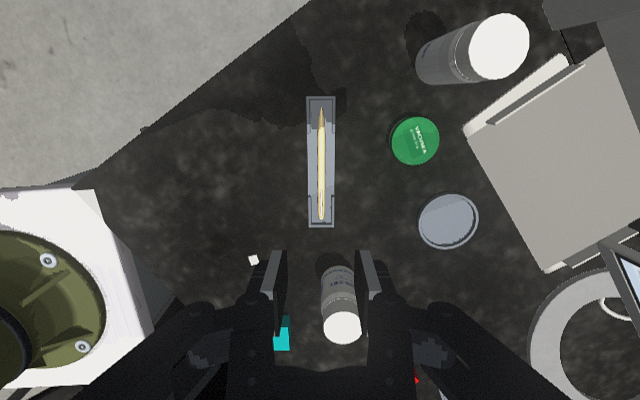

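The pen lies in the tray, centred at (0.429,0.168) with its top near 12 mm and aligned. Before gripping the tall-ish bottle, I'll check where the gripper's body actually begins relative to the fingertips.

```bash
python3 - <<'E'
from h import *
s=env.state(); R=cv2.Rodrigues(s["orientation"])[0]; c=read_camera("wrist"); T=(cloud(c)-s["position"])@R
for u in (270,290,320,350,370): print(u,[T[v,u].round(3).tolist() for v in (360,370,380,390,398)])
E
```

```text
270 [[0.018, -0.014, -0.096], [0.018, -0.013, -0.099], [0.018, -0.013, -0.102], [0.019, -0.012, -0.105], [0.018, -0.012, -0.107]]
290 [[-0.301, -0.047, 0.216], [0.011, -0.009, -0.092], [0.012, -0.009, -0.096], [0.011, -0.008, -0.099], [0.012, -0.008, -0.102]]
320 [[-0.301, -0.001, 0.215], [-0.321, -0.001, 0.216], [0.013, -0.001, -0.097], [0.012, -0.001, -0.099], [0.011, -0.001, -0.101]]
350 [[-0.301, 0.044, 0.216], [0.011, 0.008, -0.092], [0.012, 0.008, -0.096], [0.012, 0.007, -0.099], [0.012, 0.007, -0.102]]
370 [[0.017, 0.013, -0.095], [0.017, 0.012, -0.098], [0.018, 0.012, -0.102], [0.018, 0.011, -0.105], [0.019, 0.011, -0.107]]
```

The body begins about 92 mm behind the TCP, which is 70 mm behind the tips. With the TCP at 0.016 it clears the 94 mm bottle. Moving onto the bottle.

>>> {"op": "step_arm", "data": {
  "commands": [
    {"tx": -0.04, "ty": 0.0061, "tz": 0, "rx": 0, "ry": 0, "rz": 0},
    {"tx": -0.04, "ty": 0.0061, "tz": 0, "rx": 0, "ry": 0, "rz": 0},
    {"tx": -0.04, "ty": 0.0061, "tz": 0, "rx": 0, "ry": 0, "rz": 0},
    {"tx": -0.039, "ty": 0.0061, "tz": 0, "rx": 0, "ry": 0, "rz": 0},
    {"tx": 0, "ty": 0, "tz": 0.04, "rx": 0, "ry": 0, "rz": 0},
    {"tx": 0, "ty": 0, "tz": 0.02, "rx": 0, "ry": 0, "rz": 0},
    {"tx": 0, "ty": 0, "tz": 0, "rx": 0, "ry": 0, "rz": 0},
    {"tx": 0, "ty": 0, "tz": 0, "rx": 0, "ry": 0, "rz": 0}
  ],
  "gripper": 0
}}

```text
clock: 24.85
position: [0.4426, 0.007, 0.1552]
orientation: [-2.298, -2.142, 0.0]
ft_force: [0.3, 0.1, 0.4]
grip_width: 0.0856
finger_force: 0.0
```

```bash
python3 - <<'E'
from h import *
c=read_camera("wrist"); C=cloud(c); i=c["img"]
m=(i.min(2)>180)&(abs(C[...,2]-.094)<.006)&(np.hypot(C[...,0]-.443,C[...,1])<.05)
ys,xs=np.nonzero(m); W=onplane(c,np.c_[xs,ys],.094)[:,:2]; print("bottle",m.sum(),cv2.minAreaRect((W*1000).astype(np.float32)),cv2.minAreaRect((C[m][:,:2]*1000).astype(np.float32)),np.median(C[m][:,2]))
plan(.442,.006,.016,1.5)
E
```

```text
bottle 2330 ((442.016357421875, 5.062746047973633), (43.26249694824219, 40.64693069458008), 21.02497100830078) ((441.8265380859375, 4.862245559692383), (43.65191650390625, 40.78131866455078), 20.212175369262695) 0.09402547813753655
t 24.9 pos [0.443  0.007  0.1556] yaw 1.5 tilt [ 0.0008 -0.    ] q1,q7 [ 0.57 -0.1 ] F [-0.6 -0.5 -0.7] w 0.0855
  shift [-0.0011 -0.001   0.1396] | R [[0.07, 0.998, 0.001], [0.998, -0.07, -0.0], [0.0, 0.001, -1.0]]
  rz 0.0 or -3.141
```

>>> {"op": "step_arm", "data": {
  "commands": [
    {"tx": -0.002, "ty": -0.001, "tz": 0.035, "rx": 0, "ry": 0, "rz": 0},
    {"tx": 0, "ty": 0, "tz": 0.035, "rx": 0, "ry": 0, "rz": 0},
    {"tx": 0, "ty": 0, "tz": 0.035, "rx": 0, "ry": 0, "rz": 0},
    {"tx": 0, "ty": 0, "tz": 0.025, "rx": 0, "ry": 0, "rz": 0},
    {"tx": 0, "ty": 0, "tz": 0.008, "rx": 0, "ry": 0, "rz": 0},
    {"tx": 0, "ty": 0, "tz": 0, "rx": 0, "ry": 0, "rz": 0}
  ]
}}

```text
clock: 25.65
position: [0.4419, 0.005, 0.0175]
orientation: [2.298, 2.141, 0.001]
ft_force: [-0.6, 0.2, -0.2]
grip_width: 0.0851
finger_force: 0.0
```

>>> {"op": "step_arm", "data": {
  "commands": [
    {"tx": 0, "ty": 0, "tz": 0, "rx": 0, "ry": 0, "rz": 0},
    {"tx": 0, "ty": 0, "tz": 0, "rx": 0, "ry": 0, "rz": 0},
    {"tx": 0, "ty": 0, "tz": 0, "rx": 0, "ry": 0, "rz": 0},
    {"tx": 0, "ty": 0, "tz": 0, "rx": 0, "ry": 0, "rz": 0},
    {"tx": 0, "ty": 0, "tz": 0, "rx": 0, "ry": 0, "rz": 0}
  ],
  "gripper": 1,
  "newtons": 35
}}

```text
clock: 26.28
position: [0.4423, 0.0048, 0.0181]
orientation: [2.298, 2.14, 0.001]
ft_force: [-0.5, 0.7, 7.5]
grip_width: 0.0484
finger_force: 35.9
```

```bash
python3 -c "
from h import *
plan(.5855,.085,.12)"
```

```text
t 26.27 pos [0.4423 0.0048 0.0181] yaw 1.5 tilt [ 0.0018 -0.0007] q1,q7 [ 0.54 -0.22] F [-0.5  0.7  7.5] w 0.0484
  shift [ 0.0902  0.1373 -0.1017] | R [[0.071, 0.997, 0.002], [0.997, -0.071, -0.001], [-0.001, 0.002, -1.0]]
```

>>> {"op": "step_arm", "data": {
  "commands": [
    {"tx": 0, "ty": 0, "tz": -0.03, "rx": 0, "ry": 0, "rz": 0},
    {"tx": 0, "ty": 0, "tz": -0.035, "rx": 0, "ry": 0, "rz": 0},
    {"tx": 0, "ty": 0, "tz": -0.035, "rx": 0, "ry": 0, "rz": 0},
    {"tx": 0.0226, "ty": 0.0343, "tz": 0, "rx": 0, "ry": 0, "rz": 0},
    {"tx": 0.0226, "ty": 0.0343, "tz": 0, "rx": 0, "ry": 0, "rz": 0},
    {"tx": 0.0226, "ty": 0.0343, "tz": 0, "rx": 0, "ry": 0, "rz": 0},
    {"tx": 0.0226, "ty": 0.0343, "tz": 0, "rx": 0, "ry": 0, "rz": 0},
    {"tx": 0, "ty": 0, "tz": 0, "rx": 0, "ry": 0, "rz": 0},
    {"tx": 0, "ty": 0, "tz": 0, "rx": 0, "ry": 0, "rz": 0}
  ]
}}

```text
clock: 27.4
position: [0.5836, 0.085, 0.1163]
orientation: [-2.298, -2.141, 0.003]
ft_force: [-0.2, -0.2, -1.7]
grip_width: 0.048
finger_force: 37.1
```

```bash
python3 - <<'E'
from h import *
c=read_camera("wrist"); cv2.imwrite("pics/wrist11.png",c["img"]); np.savez("w11.npz",**c)
s=env.state(); R=cv2.Rodrigues(s["orientation"])[0]; C=cloud(c); T0=(C-s["position"])@R; i=c["img"]
m=(i.min(2)>85)&(abs(C[...,2]-.005)<.012)&(np.hypot(C[...,0]-.585,C[...,1]-.085)<.05); ys,xs=np.nonzero(m)
T=(onplane(c,np.c_[xs,ys],.009)-s["position"])@R
print("rim x max",T[:,0].max()); 
for v in range(ys.min(),ys.max(),6):
    k=ys==v; print(v,xs[k].min(),xs[k].max(),T[k,0].mean().round(4),T[k,1].min().round(4),T[k,1].max().round(4))
plan(.5855,.085,.02)
E
```

```text
rim x max 0.03825162036569706
150 315 327 0.0382 -0.0052 0.005
156 299 343 0.0331 -0.0189 0.0187
162 291 351 0.0279 -0.0259 0.0257
168 286 356 0.0226 -0.0304 0.0302
174 283 359 0.0173 -0.0332 0.033
180 280 362 0.0119 -0.0361 0.0358
186 280 363 0.0064 -0.0363 0.0369
192 279 363 0.0008 -0.0374 0.0372
198 280 362 -0.0048 -0.0368 0.0365
204 281 360 -0.0105 -0.0361 0.035
210 284 358 -0.0162 -0.0336 0.0334
t 27.45 pos [0.5836 0.0845 0.1166] yaw 1.499 tilt [-0.0014 -0.001 ] q1,q7 [ 0.39 -0.43] F [ 0.1 -0.1 -1.1] w 0.0481
  shift [0.0007 0.002  0.0966] | R [[0.071, 0.997, -0.001], [0.997, -0.071, -0.001], [-0.001, -0.001, -1.0]]
```

View pics/wrist11.png

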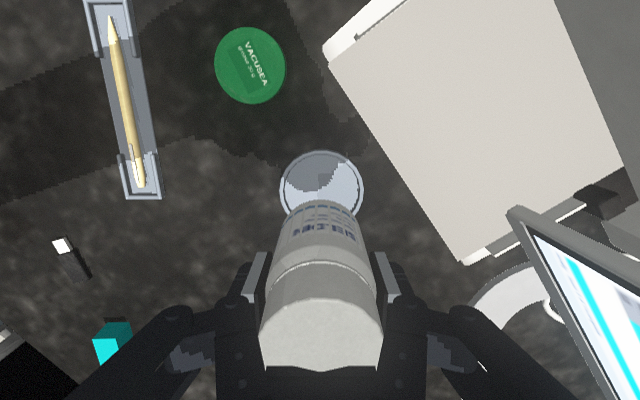

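The bottle is held upright and the ring (279–363, v 150–210) is centred under it to within 1 mm. Lowering it.

>>> {"op": "step_arm", "data": {
  "commands": [
    {"tx": 0, "ty": 0, "tz": 0.03, "rx": 0, "ry": 0, "rz": 0},
    {"tx": 0, "ty": 0, "tz": 0.03, "rx": 0, "ry": 0, "rz": 0},
    {"tx": 0, "ty": 0, "tz": 0.02, "rx": 0, "ry": 0, "rz": 0},
    {"tx": 0, "ty": 0, "tz": 0.01, "rx": 0, "ry": 0, "rz": 0},
    {"tx": 0, "ty": 0, "tz": 0.005, "rx": 0, "ry": 0, "rz": 0},
    {"tx": 0, "ty": 0, "tz": 0, "rx": 0, "ry": 0, "rz": 0},
    {"tx": 0, "ty": 0, "tz": 0, "rx": 0, "ry": 0, "rz": 0}
  ]
}}

```text
clock: 28.32
position: [0.5853, 0.0855, 0.0228]
orientation: [2.298, 2.141, 0.002]
ft_force: [-1.3, 0.5, -1.0]
grip_width: 0.0484
finger_force: 37.1
```

>>> {"op": "step_arm", "data": {
  "commands": [
    {"tx": 0, "ty": 0, "tz": 0.0015, "rx": 0, "ry": 0, "rz": 0},
    {"tx": 0, "ty": 0, "tz": 0.001, "rx": 0, "ry": 0, "rz": 0},
    {"tx": 0, "ty": 0, "tz": 0, "rx": 0, "ry": 0, "rz": 0}
  ]
}}

```text
clock: 28.7
position: [0.5852, 0.0855, 0.0212]
orientation: [2.298, 2.14, 0.001]
ft_force: [-2.5, -1.8, 7.2]
grip_width: 0.0482
finger_force: 37.9
```

>>> {"op": "step_arm", "data": {
  "commands": [
    {"tx": 0, "ty": 0, "tz": 0, "rx": 0, "ry": 0, "rz": 0},
    {"tx": 0, "ty": 0, "tz": 0, "rx": 0, "ry": 0, "rz": 0},
    {"tx": 0, "ty": 0, "tz": 0, "rx": 0, "ry": 0, "rz": 0},
    {"tx": 0, "ty": 0, "tz": 0, "rx": 0, "ry": 0, "rz": 0},
    {"tx": 0, "ty": 0, "tz": -0.03, "rx": 0, "ry": 0, "rz": 0},
    {"tx": 0, "ty": 0, "tz": -0.05, "rx": 0, "ry": 0, "rz": 0},
    {"tx": 0, "ty": 0, "tz": -0.05, "rx": 0, "ry": 0, "rz": 0},
    {"tx": 0, "ty": 0, "tz": -0.05, "rx": 0, "ry": 0, "rz": 0},
    {"tx": -0.05, "ty": -0.03, "tz": -0.02, "rx": 0, "ry": 0, "rz": 0},
    {"tx": -0.05, "ty": -0.03, "tz": 0, "rx": 0, "ry": 0, "rz": 0},
    {"tx": 0, "ty": 0, "tz": 0, "rx": 0, "ry": 0, "rz": 0},
    {"tx": 0, "ty": 0, "tz": 0, "rx": 0, "ry": 0, "rz": 0}
  ],
  "gripper": 0.1
}}

```text
clock: 30.2
position: [0.5178, -0.0098, 0.2197]
orientation: [2.299, 2.141, 0.001]
ft_force: [0.1, 0.5, 0.7]
grip_width: 0.0769
finger_force: 0.0
```

```bash
python3 - <<'E'
from h import *
plan(0,0,0)
for n in("wrist","top","scene"):
    c=read_camera(n); C=cloud(c); i=c["img"].astype(int); cv2.imwrite(f"pics/end_{n}.png",c["img"])
    for nm,(x,y),h,r in(("bottle",(.585,.085),.097,.04),("sample",(.48,-.277),.048,.03),("block",(.611,-.203),.028,.035),("loupe",(.512,-.073),.026,.03),("tall",(.553,.262),.132,.04)):
        m=(abs(C[...,2]-h)<.004)&(np.hypot(C[...,0]-x,C[...,1]-y)<r)
        if m.sum()>20: a=cv2.minAreaRect((C[m][:,:2]*1000).astype(np.float32)); print(n,nm,m.sum(),np.round(a[0],1),np.round(a[1],1),round(a[2]),np.median(C[m][:,2]).round(4))
E
```

```text
t 30.2 pos [ 0.5178 -0.0098  0.2197] yaw 1.499 tilt [0.0006 0.    ] q1,q7 [ 0.61 -0.14] F [0.1 0.5 0.7] w 0.0769
  shift [-0.0271 -0.5173  0.2194] | R [[0.071, 0.997, 0.001], [0.997, -0.071, 0.0], [0.0, 0.001, -1.0]]
wrist bottle 2376 [584.8  86.7] [43.4 43.5] 88 0.0971
wrist sample 261 [ 482.2 -269.9] [20.5 33. ] 73 0.0468
wrist block 281 [ 606.6 -203.3] [15.4 40.6] 15 0.0268
wrist loupe 176 [516.2 -67.9] [30.5 29.2] 86 0.0251
top sample 127 [ 480.5 -278.2] [31.9 31.1] 89 0.0487
top block 133 [ 611.1 -203.1] [24.  40.7] 17 0.0285
top tall 229 [560.7 270.6] [41.  40.1] 32 0.1332
scene bottle 145 [585.5  83.2] [44.9 41.7] 35 0.0975
scene sample 159 [ 481.  -279.7] [33.6 31.6] 22 0.0484
scene block 124 [ 612.6 -205.2] [28.7 39.6] 16 0.028
scene loupe 49 [516.4 -72.3] [29.1 30.3] 68 0.0254
scene tall 118 [561.3 268. ] [41.  40.9] 13 0.1324
```

View pics/end_scene.png

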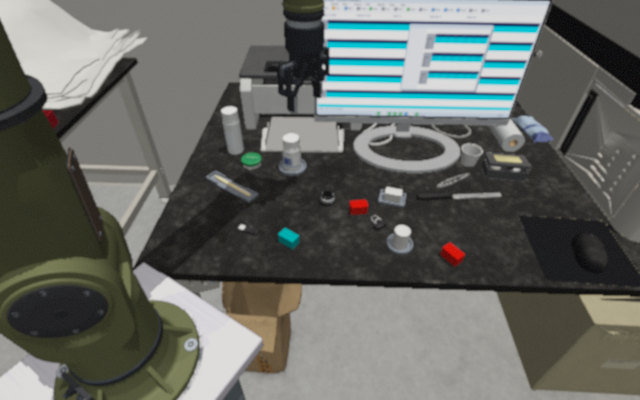

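The final view shows the bottle (291,155), sample (400,238), block (393,197) and pen (231,185) all in their holders, with the loupe and tall bottle where they were. The bottle, sample and block tops all read at floor height here, and the pen's did when I placed it. Handing in.

```bash
python3 -c "
from workcell import env
print(env.finish_job())"
```

```text
the job is handed in; nothing more can be done
None
```

I put all four things in their holders and handed the job in at about 30 s. In the images each sits on its holder's floor, with the tall bottle and loupe unmoved; the hand-in gave no verdict. The fingertips were really about 22 mm behind the reported TCP, not 14 mm ahead as stated; the first grasp closed above the block, so I corrected for it.

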